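# Stand the toppled parts cases up and drive their locking pins home

### The job

The spare-parts cases beside the inspection microscope have been knocked over with their pins out. First stand every case upright on the steel plate, pins still out; then take the mallet and drive the pin of each one fully home with it (never press a pin in with the gripper), and put the mallet back in its tray standing on its face as you found it. Leave everything else on the bench where it is.

Things in the scene. Friction and masses are not known exactly. Their poses are not given: they have to be found in the camera images.
- case_a: parts case, one of up to four alike: a square aluminium case with a black lid, 44 x 44 mm across and 70 mm tall (lid included), 0.3 kg, with a brass-headed pin standing out of the middle of the lid. Origin at the middle of the 44 x 44 x 70 block; its z axis runs from base to lid (up when it stands), x and y square to the side faces. It starts lying on a side. None if this case is not there today
- pin_a (a joint): sprung pin in the lid of case_a: how far it has been driven in, m; about 0 = out (the top of its 20 mm wide, 5 mm thick head is 18 mm above the lid), 0.013 = fully home (head resting on the lid, its top 5 mm above it). It is stiff: it yields at about 8 N when out and 11 N near home, grips wherever it is left and does not spring back
- case_b: parts case, one of up to four alike: a square aluminium case with a black lid, 44 x 44 mm across and 70 mm tall (lid included), 0.3 kg, with a brass-headed pin standing out of the middle of the lid. Origin at the middle of the 44 x 44 x 70 block; its z axis runs from base to lid (up when it stands), x and y square to the side faces. It starts lying on a side. None if this case is not there today
- pin_b (a joint): sprung pin in the lid of case_b: how far it has been driven in, m; about 0 = out (the top of its 20 mm wide, 5 mm thick head is 18 mm above the lid), 0.013 = fully home (head resting on the lid, its top 5 mm above it). It is stiff: it yields at about 8 N when out and 11 N near home, grips wherever it is left and does not spring back
- case_c: parts case, one of up to four alike: a square aluminium case with a black lid, 44 x 44 mm across and 70 mm tall (lid included), 0.3 kg, with a brass-headed pin standing out of the middle of the lid. Origin at the middle of the 44 x 44 x 70 block; its z axis runs from base to lid (up when it stands), x and y square to the side faces. It starts lying on a side. None if this case is not there today
- pin_c (a joint): sprung pin in the lid of case_c: how far it has been driven in, m; about 0 = out (the top of its 20 mm wide, 5 mm thick head is 18 mm above the lid), 0.013 = fully home (head resting on the lid, its top 5 mm above it). It is stiff: it yields at about 8 N when out and 11 N near home, grips wherever it is left and does not spring back
- case_d: parts case, one of up to four alike: a square aluminium case with a black lid, 44 x 44 mm across and 70 mm tall (lid included), 0.3 kg, with a brass-headed pin standing out of the middle of the lid. Origin at the middle of the 44 x 44 x 70 block; its z axis runs from base to lid (up when it stands), x and y square to the side faces. It starts lying on a side. None if this case is not there today
- pin_d (a joint): sprung pin in the lid of case_d: how far it has been driven in, m; about 0 = out (the top of its 20 mm wide, 5 mm thick head is 18 mm above the lid), 0.013 = fully home (head resting on the lid, its top 5 mm above it). It is stiff: it yields at about 8 N when out and 11 N near home, grips wherever it is left and does not spring back
- plate: flat steel plate fixed on the bench, 150 mm (its x) by 360 mm (its y), 10 mm thick; origin at the centre of its underside
- rest: the mallet's rest: a square grey plastic tray fixed on the bench, 70 x 70 mm outside, 60 x 60 mm inside, floor 5 mm thick, rim 14 mm above the bench; origin at the centre of its underside, z up
- mallet: mallet, 0.35 kg: round head 40 mm wide, 80 mm long, a flat white striking face at each end; wooden handle square to it. Origin at the head's middle; z along the head's axis, the handle runs along -x from it, 18 mm wide (y), 24 mm deep (z), ending 122 mm from the origin. It starts standing on a face in its rest, handle level, 45 mm above the bench; balances 6 mm from the origin towards the handle
- lens_cap: bystander: round black lens cap, 34 mm wide, 12 mm high; origin at the centre of its underside
- cap_2: bystander: round grey cap, 44 mm wide, 14 mm high; origin at the centre of its underside
- objective: bystander: steel objective lens standing up, 30 mm wide, 45 mm high; origin at the centre of its underside
- eyepiece: bystander: black eyepiece standing up, 42 mm wide, 56 mm high; origin at the centre of its underside
- driver: bystander: screwdriver, 170 mm long, lying; origin at the centre of its underside
- spanner: bystander: open-ended spanner, 140 mm long, lying; origin at the centre of its underside
- wafer_box: bystander: flat round clear wafer box, 128 mm wide, 16 mm high; origin at the centre of its underside
Things that resemble listed ones, but are neither listed nor needed, are in the scene too. Leave any orange or turquoise look-alike of the case_c alone.

How it is judged (in metres and radians):
On the way, in this order (a step that is already met when the one before it is completed fails the run):
1. every case stands upright on the steel plate, its pin still out (angle between each of case_a, case_b, case_c, case_d's own z axis and vertical below 0.1 rad and x of case_a in the frame of plate between -0.072 and 0.072 m and y of case_a in the frame of plate between -0.177 and 0.177 m and z of case_a in the frame of plate between 0.04 and 0.05 m and x of case_b in the frame of plate between -0.072 and 0.072 m and y of case_b in the frame of plate between -0.177 and 0.177 m and z of case_b in the frame of plate between 0.04 and 0.05 m and x of case_c in the frame of plate between -0.072 and 0.072 m and y of case_c in the frame of plate between -0.177 and 0.177 m and z of case_c in the frame of plate between 0.04 and 0.05 m and x of case_d in the frame of plate between -0.072 and 0.072 m and y of case_d in the frame of plate between -0.177 and 0.177 m and z of case_d in the frame of plate between 0.04 and 0.05 m and value of joint each of pin_a, pin_b, pin_c, pin_d below 0.006 m), for 0.2 s.
2. every pin is fully home, and the mallet is out of its tray (value of joint each of pin_a, pin_b, pin_c, pin_d above 0.0112 m and height (world z) of mallet above 0.08 m), for 0.1 s.
At the end, for the whole second after the job is handed in: Every case that is there stands upright (within 0.1 rad) on the steel plate with its middle at least 3 mm inside the plate's edges, its pin home to within 1.8 mm, and the mallet stands on its face in its tray (head within 20 mm of the tray's centre, within 0.12 rad of upright) and is at rest (angle between each of case_a, case_b, case_c, case_d's own z axis and vertical below 0.1 rad and x of case_a in the frame of plate between -0.072 and 0.072 m and y of case_a in the frame of plate between -0.177 and 0.177 m and z of case_a in the frame of plate between 0.04 and 0.05 m and x of case_b in the frame of plate between -0.072 and 0.072 m and y of case_b in the frame of plate between -0.177 and 0.177 m and z of case_b in the frame of plate between 0.04 and 0.05 m and x of case_c in the frame of plate between -0.072 and 0.072 m and y of case_c in the frame of plate between -0.177 and 0.177 m and z of case_c in the frame of plate between 0.04 and 0.05 m and x of case_d in the frame of plate between -0.072 and 0.072 m and y of case_d in the frame of plate between -0.177 and 0.177 m and z of case_d in the frame of plate between 0.04 and 0.05 m and value of joint each of pin_a, pin_b, pin_c, pin_d above 0.0112 m and horizontal distance between mallet and rest below 0.02 m and (angle between mallet's own z axis and vertical below 0.12 rad or angle between mallet's own z axis and vertical above 3.02 rad) and height (world z) of mallet below 0.052 m and linear speed of mallet below 0.02 m/s); the robot touches nothing.
It fails at once if a pin is driven in with the gripper (touched by it while part-way in) ((contact force between the fingers and pin_a_c0 above 2 N and value of joint pin_a between 0.004 and 0.0112 m) or (contact force between the arm and pin_a_c0 above 2 N and value of joint pin_a between 0.004 and 0.0112 m) or (contact force between the fingers and pin_b_c0 above 2 N and value of joint pin_b between 0.004 and 0.0112 m) or (contact force between the arm and pin_b_c0 above 2 N and value of joint pin_b between 0.004 and 0.0112 m) or (contact force between the fingers and pin_c_c0 above 2 N and value of joint pin_c between 0.004 and 0.0112 m) or (contact force between the arm and pin_c_c0 above 2 N and value of joint pin_c between 0.004 and 0.0112 m) or (contact force between the fingers and pin_d_c0 above 2 N and value of joint pin_d between 0.004 and 0.0112 m) or (contact force between the arm and pin_d_c0 above 2 N and value of joint pin_d between 0.004 and 0.0112 m)).
It fails at once if a bystander is moved more than 50 mm (distance of any of lens_cap, cap_2, objective, eyepiece, driver, spanner, wafer_box from where it was at the start of the episode above 0.05 m).
Of case_a, case_b, case_c, case_d only 3 to 4 are there at a start; the rules pass over those that are not, and their reading is None.
At some moment in a run one of case_a, case_b, case_c, case_d may be knocked a few centimetres aside while the robot is not near it.
It also fails if it takes over 210 s, if anything falls off the work surface, if the arm or the gripper's body presses on something with over 40 N, if the wrist force passes 120 N, or if a joint passes its speed limit or range.

### The arm

A 6-joint arm with a two-finger parallel gripper is mounted at the origin on the work surface. World frame = base frame: x ahead of the robot, y to its left, z up, the work surface at z = 0. Lengths are in mm, angles in rad, forces in N, time in s.
With the tool pointing down it reaches from about 350 to 975 mm from the base axis. Payload 7.1 kg.
Tool frame: the origin (TCP) lies on the mounting face of the last link; the fingertips stand 182 mm ahead of it and the grasp point (between the pads) lies 163 mm ahead of it (ctrl.finger_overhang is the distance from the TCP to the fingertips, in mm); z points along the fingers, y is the direction in which the jaws open and shut (so a half turn about z gives the same grasp; the last joint's range is limited). The gripper opens to 88 mm and grips with 3 to 60 N. Pads are 20 mm wide; open, the fingers measure 115 mm over their backs; the gripper's body (75 mm by 178 mm) begins 61 mm behind the grasp point.
Start: joints at [1.321, 0.423, 1.63, -0, 1.089, -0.019], TCP at [142.942, 608.419, 404.675] pointing down, gripper open.
Joint ranges: [-3, 3], [-0.9, 2.11], [0.09, 2.58], [-1.31, 4.45], [0.11, 2.69], [-2.54, 2.54]. Speed limits (rad/s): [2.39, 2.39, 3.01, 3.14, 3.14, 3.14].

### API

Orientations are given as a rotation vector (axis times angle).
In Python, from workcell import ctrl, viewer, recognise gives the robot as it stands.
- The arm moves only by the shell command python3 -m handwheel 'ROWS'. ROWS is JSON, a list of rows, each an object of numbers: "gripper": the closure, from 0 (fully open) to 1 (shut); "tx", "ty", "tz": the shift along the tool's x, y, z in m; "rx", "ry", "rz": the turn, a rotation vector about the tool's x, y, z in degrees. In form: [{"gripper": .., "tx": .., "ty": .., "tz": .., "rx": .., "ry": .., "rz": ..}, ...]. A call has 1 to 8 rows; each row shifts and turns the commanded pose from where the row before left it, along the tool's axes as they then stand; what a row does not reach is not made up. A row lasts 1/8 s, in which the tool goes at most 62.5 mm and 10.7 degrees, less where a joint would pass 70% of its speed; a pose out of reach is approached as far as the arm can. A call with a gripper value outside its range is refused whole. The fingers move at their own pace and stop on an object; the grip force is fixed at half the most. Time passes only in rows, so rows that do not move let the fingers close. It gives the time, the measured TCP pose, the force and the opening at its end, in the units of the state.
- ctrl.get_obs(): the state, without advancing time (a new reading comes with each control period).
- viewer.get_image(name): name is "side" or "top" or "wrist"; returns a dict with "image" (420x560x3 uint8, red, green, blue), "range_z" (420x560 float32, mm along the optical axis (not along the pixel's ray), 0 where there is no reading), "vfov" (degrees; the focal length in pixels is half the picture's height over the tangent of half this angle, whatever the lens; pixels are square), "cx", "cy" (the principal point, pixels), "k1" (the pictures are not rectified: a ray, as slopes to the right and down, at radius r is drawn at 1 + k1 r^2 times it, then the intrinsics apply), "extrinsics" (4x4, takes a point from world to camera coordinates); the wrist camera has in their place "T_tool_cam" (4x4, takes a point from camera to tool coordinates, whose origin is the TCP and whose axes are the flange's). Camera axes: x right, y up, looking along -z (the intrinsics and any distortion apply to the point x, -y, -z); pixel columns grow to the right and rows downward; lengths in mm; the calibration is good to about 2 mm. A picture is of the moment at which its call begins: read the wrist's pose just before it.
- ctrl.close_job(): hands the job in, once; it reports no verdict.
Trained networks look in a picture, given as the dict that the camera call returned (one of the last four; its "shot" number tells which), for a name from the list of things; names that differ only in an ending like _2 or _b are one class to them, and where a whole thing is asked for, a point or a joint stands for the part that bears it (a point fixed in the world has none). Each returns a list of dicts, best first, with "p" (0 to 1); they miss things now and then, are a little off and sometimes report something else, mostly with a low value. They report only what shows in the picture. A call takes as long as a camera call. They do not tell look-alikes from the thing itself.
- recognise(picture, name): "xy" ([column, row] as shares, 0 to 1, of the picture: columns of its width, rows of its height, amid what is visible of it).
The state is a dict: "t": time; "qpos": joint angles; "qvel": joint speeds; "joint_torque": joint torques, N m; "ee_pos": TCP position; "orientation": TCP orientation; "ft_force": force on the tool from outside, world axes, zero at the start; "moment": the same for the moment, N m; "width": finger opening in mm.
Only numpy, scipy, OpenCV 4.12 (cv2) and the standard library are available. Lean on these libraries where they do the work, as an engineer would, in place of code of your own. Each camera call takes 0.05 s, during which the arm holds its last target.

## Working session

There is one attempt and no reset: what is moved stays moved. The work goes in short steps, Python scripts to look and compute and a shell command to move; the robot and the scene stay as the last step left them, time stands still between calls to the robot, and variables do not carry over. Pictures are saved under pics/ and viewed, and the job is handed in when it is done.

```bash
ls; mkdir -p pics
cat > h.py <<'E'
import numpy as np, cv2
from workcell import ctrl, viewer, recognise
from scipy.spatial.transform import Rotation as R
def snap(n,fn=None):
    o=ctrl.get_obs(); p=viewer.get_image(n); p['obs']=o
    if fn: cv2.imwrite('pics/'+fn,p['image'][:,:,::-1])
    return p
def camw(p):
    if 'extrinsics' in p: return np.linalg.inv(np.array(p['extrinsics']))
    T=np.eye(4);T[:3,:3]=R.from_rotvec(p['obs']['orientation']).as_matrix();T[:3,3]=p['obs']['ee_pos']
    return T@np.array(p['T_tool_cam'])
def rays(p,uv):
    H=p['image'].shape[0]; f=H/2/np.tan(np.radians(p['vfov'])/2)
    K=np.array([[f,0,p['cx']],[0,f,p['cy']],[0,0,1.]])
    u=cv2.undistortPoints(np.array(uv,float).reshape(-1,1,2),K,np.array([p['k1'],0,0,0,0.]))[:,0]
    return np.c_[u[:,0],-u[:,1],-np.ones(len(u))]
def w_depth(p,uv):
    uv=np.array(uv,float).reshape(-1,2); d=rays(p,uv); i=np.round(uv).astype(int)
    z=p['range_z'][i[:,1].clip(0,419),i[:,0].clip(0,559)]
    M=camw(p); X=d*z[:,None]; return X@M[:3,:3].T+M[:3,3]
def w_plane(p,uv,h):
    M=camw(p); d=rays(p,uv)@M[:3,:3].T; t=(h-M[2,3])/d[:,2]; return d*t[:,None]+M[:3,3]
def cloud(p):
    v,u=np.mgrid[0:420,0:560]; W=w_depth(p,np.c_[u.ravel(),v.ravel()]).reshape(420,560,3)
    W[p['range_z']<=0]=np.nan; return W
E
python3 - <<'E'
from h import *
for n in('side','top','wrist'):
    p=snap(n,n+'0.png'); print(n,p['vfov'],p['cx'],p['cy'],p['k1'],camw(p).round(2).tolist())
    for k in ['case_a','plate','rest','mallet','objective','eyepiece','lens_cap','cap_2','driver','spanner','wafer_box']:
        r=recognise(p,k)
        for q in r:
            if q['p']<.2: continue
            uv=np.array(q['xy'])*[560,420]; print(k,round(q['p'],2),uv.round(),w_depth(p,uv).round()[0])
print(ctrl.get_obs())
E
```

```text
pics
side 50.12249645348124 274.00752217795196 205.78500923755746 -0.024051762233167195 [[-1.0, 0.02, -0.04, 535.72], [-0.04, -0.6, 0.8, 823.67], [-0.01, 0.8, 0.6, 688.62], [0.0, 0.0, 0.0, 1.0]]
case_a 0.96 [352. 181.] [ 381. -155.   29.]
case_a 0.89 [266. 155.] [ 611. -263.   40.]
case_a 0.61 [304. 163.] [ 506. -232.   37.]
case_a 0.6 [236. 323.] [631. 321.  45.]
case_a 0.6 [351. 149.] [ 374. -293.   47.]
case_a 0.6 [262. 135.] [ 631. -388.   38.]
plate 0.64 [256. 235.] [619.  46.  12.]
rest 0.89 [328. 239.] [453.  57.  16.]
mallet 0.59 [329. 215.] [454.  44.  74.]
objective 0.83 [188. 264.] [749. 165.  32.]
eyepiece 0.71 [202. 173.] [ 777. -167.   42.]
lens_cap 0.73 [199. 174.] [ 783. -162.   41.]
lens_cap 0.58 [288. 338.] [539. 324.  12.]
cap_2 0.51 [331. 215.] [451.  44.  73.]
cap_2 0.42 [288. 156.] [ 551. -306.   14.]
driver 0.95 [315. 367.] [493. 392.  26.]
driver 0.45 [306. 165.] [ 500. -230.   33.]
driver 0.28 [330. 238.] [450.  53.  13.]
spanner 0.54 [299. 136.] [ 520. -434.   11.]
spanner 0.48 [306. 162.] [ 501. -227.   44.]
wafer_box 0.85 [178. 224.] [804.  17.  17.]
top 4
[... 1181 characters left out ...]
, -0.25, 0.97, 385.08], [0.0, 0.0, 0.0, 1.0]]
{'t': 1.8, 'qpos': array([ 1.32100555e+00,  4.23078873e-01,  1.62991132e+00,  4.09418786e-06,
        1.08859968e+00, -1.89752596e-02]), 'qvel': array([-0.00050086,  0.00104556,  0.00125992,  0.00115016, -0.00027376,
       -0.00045439]), 'joint_torque': array([-1.29721138e-03, -5.44562888e+01, -2.74038756e+01,  6.44923188e-02,
        1.68024556e-02,  4.85228293e-05]), 'ee_pos': array([142.93631768, 608.41375511, 404.68380615]), 'orientation': array([-3.61762467e-01, -3.12069096e+00, -5.09737771e-06]), 'ft_force': array([ 0.498295  , -0.52029409,  0.14345386]), 'moment': array([-0.01724303,  0.02707399, -0.04193645]), 'width': 87.66237378137056}
```

View pics/side0.png

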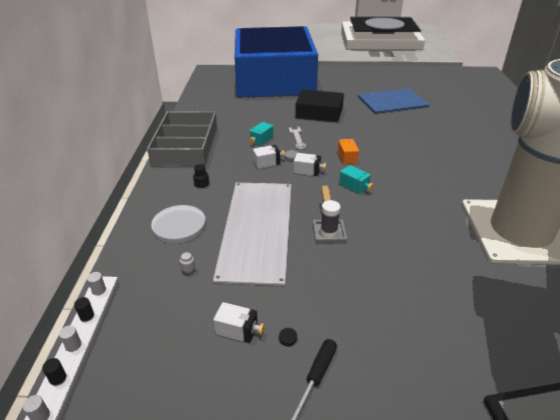

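View pics/top0.png

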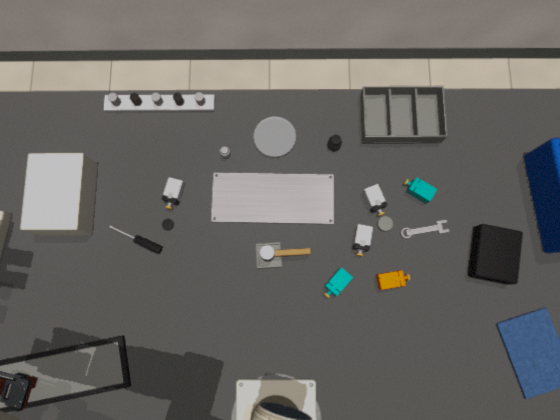

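```bash
python3 -m handwheel '[{"tx":-0.05,"ty":-0.019,"tz":0.005},{"tx":-0.05,"ty":-0.019,"tz":0.005},{"tx":-0.05,"ty":-0.019,"tz":0.005},{"tx":-0.05,"ty":-0.019,"tz":0.005},{"tx":-0.05,"ty":-0.019,"tz":0.005},{"tx":-0.05,"ty":-0.019,"tz":0.005},{"tx":-0.05,"ty":-0.019,"tz":0.005},{"tx":-0.05,"ty":-0.019,"tz":0.005}]'
cat >> h.py <<'E'
import json
def logq():
    o=ctrl.get_obs(); open('q.log','a').write(json.dumps([list(map(float,o[k])) for k in('qpos','ee_pos','orientation')])+'\n'); return o
E
python3 -c "
from h import *
o=logq();print(o)
"
```

```text
{'t': 1.8, 'qpos': array([ 1.32100555e+00,  4.23078873e-01,  1.62991132e+00,  4.09418786e-06,
        1.08859968e+00, -1.89752596e-02]), 'qvel': array([-0.00050086,  0.00104556,  0.00125992,  0.00115016, -0.00027376,
       -0.00045439]), 'joint_torque': array([-1.29721138e-03, -5.44562888e+01, -2.74038756e+01,  6.44923188e-02,
        1.68024556e-02,  4.85228293e-05]), 'ee_pos': array([142.93631768, 608.41375511, 404.68380615]), 'orientation': array([-3.61762467e-01, -3.12069096e+00, -5.09737771e-06]), 'ft_force': array([ 0.498295  , -0.52029409,  0.14345386]), 'moment': array([-0.01724303,  0.02707399, -0.04193645]), 'width': 87.66237378137056}$[0]: bad value
```

```bash
python3 -m handwheel '[{"tx":-0.05,"ty":-0.02,"tz":0.0},{"tx":-0.0,"ty":-0.0,"tz":0.0}]'
python3 - <<'E'
from h import *
o=logq();print(o['qpos'],o['ee_pos'])
p=snap('wrist','w1.png')
W=cloud(p); np.save('W1.npy',W)
E
```

```text
[ 1.32100555e+00  4.23078873e-01  1.62991132e+00  4.09418786e-06
  1.08859968e+00 -1.89752596e-02] [142.93631768 608.41375511 404.68380615]$[0]: bad value
```

View pics/w1.png

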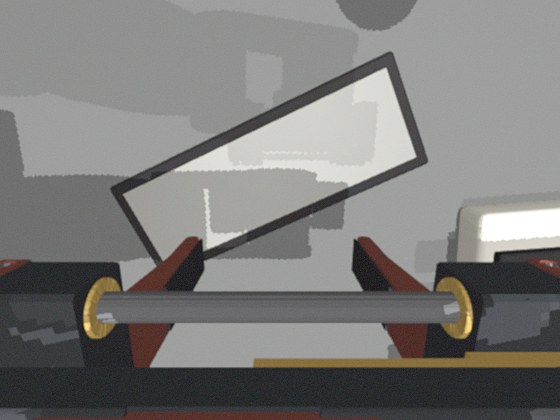

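```bash
python3 -m handwheel '[{"gripper":0,"tx":-0.05,"ty":-0.019,"tz":0.005,"rx":0,"ry":0,"rz":0},{"gripper":0,"tx":-0.05,"ty":-0.019,"tz":0.005,"rx":0,"ry":0,"rz":0},{"gripper":0,"tx":-0.05,"ty":-0.019,"tz":0.005,"rx":0,"ry":0,"rz":0},{"gripper":0,"tx":-0.05,"ty":-0.019,"tz":0.005,"rx":0,"ry":0,"rz":0},{"gripper":0,"tx":-0.05,"ty":-0.019,"tz":0.005,"rx":0,"ry":0,"rz":0},{"gripper":0,"tx":-0.05,"ty":-0.019,"tz":0.005,"rx":0,"ry":0,"rz":0},{"gripper":0,"tx":-0.05,"ty":-0.019,"tz":0.005,"rx":0,"ry":0,"rz":0},{"gripper":0,"tx":-0.05,"ty":-0.019,"tz":0.005,"rx":0,"ry":0,"rz":0}]'
python3 - <<'E'
from h import *
o=logq();print(o['t'],o['qpos'],o['ee_pos'],o['orientation'])
p=snap('wrist','w2.png')
W=cloud(p); np.save('W1.npy',W)
E
```

```text
t: 2.85
ee_pos: [499.0, 367.8, 364.7]
orientation: [0.362, 3.12, 0.001]
ft_force: [1.2, 0.2, -0.4]
width: 88.0
2.85 [ 6.16002021e-01  4.61839739e-01  1.67157086e+00  9.48411965e-05
  1.00776698e+00 -7.23966991e-01] [498.98700661 367.82057427 364.66264597] [3.61827828e-01 3.12042954e+00 5.29211438e-04]
```

View pics/w2.png

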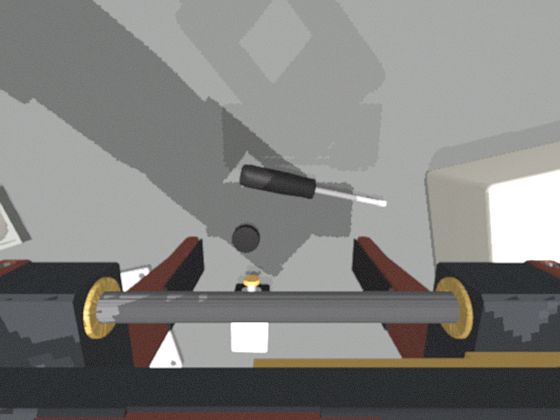

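```bash
cat >> h.py <<'E'
def seg_case(W,img,c,rad=75,zmin=12):
    # local points above bench near c
    m=(np.hypot(W[...,0]-c[0],W[...,1]-c[1])<rad)&(W[...,2]>zmin)&(W[...,2]<60)
    P=W[m]; I=img[m].astype(int); hsv=cv2.cvtColor(img,cv2.COLOR_RGB2HSV)[m]
    br=(hsv[:,1]>110)&(hsv[:,0]>10)&(hsv[:,0]<35)&(hsv[:,2]>90)
    wh=(hsv[:,1]<50)&(hsv[:,2]>140)
    bk=(hsv[:,2]<80)
    return P,br,wh,bk
E
python3 - <<'E'
from h import *
t=snap('top'); s=snap('side'); w=snap('wrist')
for c in [(633,296),(614,-294),(499,-246)]:
    for n,p in(('top',t),('side',s),('wrist',w)):
        W=cloud(p); P,br,wh,bk=seg_case(W,p['image'],c)
        if not len(P): continue
        print(n,c,len(P),[ (k.sum(),P[k].mean(0).round(1) if k.any() else None, P[k].max(0).round() if k.any() else None) for k in(br,wh,bk)])
        top=P[wh&(P[:,2]>38)]
        if len(top)>5:
            r=cv2.minAreaRect(top[:,:2].astype(np.float32)); print('   rect',r)
        if br.any() and wh.any():
            d=P[br].mean(0)-P[wh].mean(0); print('   dir',np.degrees(np.arctan2(d[1],d[0])).round(1))
p=t
for n,c in (('a',(540,0)),):
    im=t['image'][120:300,130:450]; cv2.imwrite('pics/topz.png',cv2.resize(im,None,fx=2.5,fy=2.5)[:,:,::-1])
E
```

```text
top (633, 296) 455 [(np.int64(13), array([587.2, 311.1,  26.5]), array([590., 319.,  35.])), (np.int64(277), array([641. , 298. ,  42.2]), array([673., 323.,  51.])), (np.int64(111), array([613.4, 297. ,  33.2]), array([661., 327.,  50.]))]
   rect ((640.5570068359375, 298.1999816894531), (44.00448989868164, 57.85013961791992), 75.57450866699219)
   dir 166.3
side (633, 296) 1276 [(np.int64(39), array([587.9, 318.4,  28.1]), array([592., 325.,  34.])), (np.int64(643), array([639.8, 302.4,  43.7]), array([673., 327.,  48.])), (np.int64(257), array([607.9, 316.4,  36.2]), array([620., 332.,  47.]))]
   rect ((640.4518432617188, 300.3164367675781), (45.49861526489258, 59.291168212890625), 73.98222351074219)
   dir 162.8
wrist (633, 296) 1368 [(np.int64(103), array([586.5, 315.9,  24.8]), array([592., 324.,  33.])), (np.int64(1120), array([646.7, 299.4,  43.2]), array([673., 324.,  46.])), (np.int64(55), array([602.7, 312. ,  16.9]), array([609., 331.,  22.]))]
   rect ((649.9738159179688, 298.10595703125), (43.223411560058594, 41.82566833496094), 75.92864990234375)
   dir 164.6
top (614
[... 590 characters left out ...]
.5,   33.5]), array([ 594., -273.,   48.]))]
   rect ((617.353271484375, -284.3348693847656), (58.15614700317383, 47.07904815673828), 17.91390037536621)
   dir -161.8
top (499, -246) 475 [(np.int64(13), array([ 450.1, -238.7,   27.2]), array([ 454., -232.,   31.])), (np.int64(310), array([ 503.6, -249.3,   42.3]), array([ 535., -225.,   52.])), (np.int64(83), array([ 468.7, -241.6,   37.8]), array([ 483., -222.,   47.]))]
   rect ((502.6557312011719, -250.1074676513672), (42.78282928466797, 59.002525329589844), 79.06233215332031)
   dir 168.8
side (499, -246) 8 [(np.int64(0), None, None), (np.int64(1), array([ 547.9, -301.4,   16.4]), array([ 548., -301.,   16.])), (np.int64(0), None, None)]
```

View pics/topz.png

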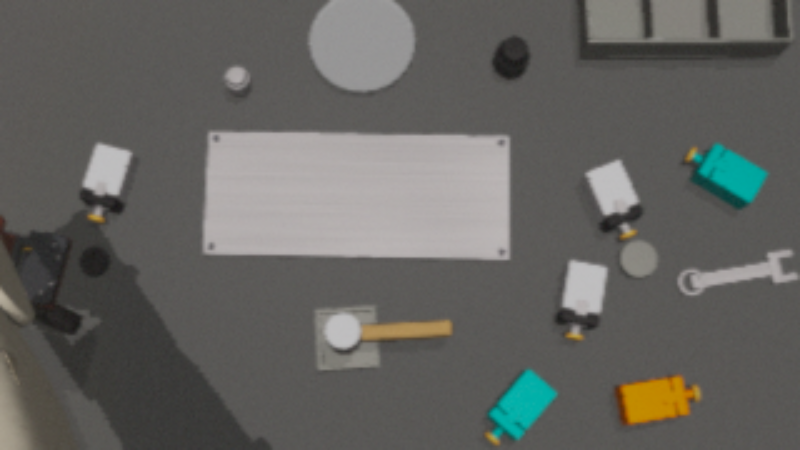

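```bash
python3 -m handwheel '[{"gripper":0,"tx":-0.05,"ty":-0.012,"tz":0.0,"rx":0,"ry":0,"rz":0},{"gripper":0,"tx":-0.05,"ty":-0.011,"tz":0.0,"rx":0,"ry":0,"rz":0},{"gripper":0,"tx":-0.048,"ty":-0.011,"tz":0.0,"rx":0,"ry":0,"rz":0},{"gripper":0,"tx":0.0283,"ty":0,"tz":0.0025,"rx":0,"ry":-10,"rz":0},{"gripper":0,"tx":0.0283,"ty":0,"tz":0.0025,"rx":0,"ry":-10,"rz":0},{"gripper":0,"tx":0,"ty":0,"tz":0,"rx":0,"ry":0,"rz":0}]'
python3 -c "
from h import *
o=logq();print(o['qpos'])"
python3 -m handwheel '[{"gripper":0,"tx":0.0283,"ty":0,"tz":0.0025,"rx":0,"ry":-10,"rz":0},{"gripper":0,"tx":0.0283,"ty":0,"tz":0.0025,"rx":0,"ry":-10,"rz":0},{"gripper":0,"tx":0.0142,"ty":0,"tz":0.0006,"rx":0,"ry":-5,"rz":0},{"gripper":0,"tx":0,"ty":0,"tz":0,"rx":0,"ry":0,"rz":0}]'
python3 -c "
from h import *
o=logq();print(o['qpos'],o['ee_pos'],R.from_rotvec(o['orientation']).as_matrix().round(3).tolist())"
```

```text
t: 3.8
ee_pos: [576.3, 316.4, 354.1]
orientation: [0.316, 2.779, -0.058]
ft_force: [0.1, 0.4, 0.1]
width: 87.9
[ 0.52943595  0.4925127   1.66895191 -0.34879129  0.75551295 -0.58686437]
t: 4.3
ee_pos: [530.2, 325.8, 323.0]
orientation: [0.286, 2.411, -0.125]
ft_force: [0.1, 0.3, -0.8]
width: 88.2
[ 0.63705668  0.49481436  1.83102173 -1.09106211  0.61529482  0.16499414] [530.19922113 325.83214539 323.01311073] [[-0.734, 0.238, 0.636], [0.171, 0.971, -0.166], [-0.657, -0.013, -0.754]]
```

```bash
cat q.log | wc -l
cat > kin.py <<'E'
import numpy as np, json
from scipy.spatial.transform import Rotation as R
from scipy.optimize import least_squares
D=[json.loads(l) for l in open('q.log')]
def Ry(a): return R.from_euler('y',a).as_matrix()
def Rz(a): return R.from_euler('z',a).as_matrix()
def fk(q,p):
    h,a1,L1,e,L2,d6,lat=p[:7]
    A=Rz(q[0]); t=A@np.array([a1,lat,h]); A=A@Ry(q[1]); t=t+A@np.array([0,0,L1])
    A=A@Ry(q[2]); t=t+A@np.array([e,0,L2]); A=A@Rz(q[3])@Ry(q[4]); t=t+A@np.array([0,0,d6])
    A=A@Rz(q[5]) ; return t,A
M0=None
def load():
    seen=[];
    for d in D:
        if not any(np.allclose(d[0],s[0],atol=1e-4) for s in seen): seen.append(d)
    return seen
if __name__=='__main__':
    S=load(); 
    for d in S:
        t,A=fk(d[0],[0]*7); Rm=R.from_rotvec(d[2]).as_matrix(); print((A.T@Rm).round(3).tolist())
    def res(p): 
        return np.concatenate([fk(d[0],p)[0]-d[1] for d in S]+[(np.array(p)-[300,0,400,0,400,80,12])*1e-3])
    r=least_squares(res,[300,0,400,0,400,80,12.]); print(r.x.round(1), res(r.x)[:-7].round(2)); np.save('kp.npy',r.x)
E
python3 kin.py
```

```text
5
[[0.0, -1.0, -0.0], [1.0, 0.0, 0.0], [-0.0, 0.0, 1.0]]
[[0.0, -1.0, -0.0], [1.0, 0.0, -0.0], [0.0, -0.0, 1.0]]
[[0.0, -1.0, -0.0], [1.0, 0.0, -0.0], [0.0, -0.0, 1.0]]
[[-0.0, -1.0, -0.0], [1.0, -0.0, 0.0], [0.0, -0.0, 1.0]]
[3.125e+02 1.000e-01 5.629e+02 7.750e+01 4.849e+02 1.276e+02 1.190e+01] [ 0.  0. -0. -0. -0.  0. -0. -0.  0.  0.  0. -0.]
```

```bash
cat >> kin.py <<'E'
LO=np.array([-3,-.9,.09,-1.31,.11,-2.54]);HI=np.array([3,2.11,2.58,4.45,2.69,2.54])
try: KP=np.load('kp.npy')
except Exception: KP=None
RT=np.array([[0,-1,0],[1,0,0],[0,0,1.]])
def tool(q): t,A=fk(q,KP); return t,A@RT
def ik(T,Rt,q0,tol=.3):
    def res(q):
        t,A=tool(q); return np.r_[(t-T)/100, R.from_matrix(Rt.T@A).as_rotvec()]
    q0=np.clip(q0,LO+1e-3,HI-1e-3)
    r=least_squares(res,q0,bounds=(LO,HI),max_nfev=60)
    return r.x, np.linalg.norm(r.fun)
def iks(T,Rt,seeds=None):
    best=[]
    y=np.arctan2(T[1],T[0])
    for s4 in (0,1.5,3.1,-1.):
        for s6 in(-1.5,0,1.5):
            q,e=ik(T,Rt,np.array([y,.5,1.8,s4,.8,s6]))
            if e<1e-3:
                if not any(np.abs(q-b).max()<.02 for b in best): best.append(q)
    return best
def pick_pose(c,pin_yaw,th,flip,zg,along=0,G=163):
    pin=np.array([np.cos(pin_yaw),np.sin(pin_yaw),0]); s=np.array([0,0,1.])
    b=np.cos(th)*s+np.sin(th)*pin; y=np.cross(s,pin)*(1 if flip else -1)
    z=-b; x=np.cross(y,z); Rt=np.c_[x,y,z]; g=np.array([c[0],c[1],zg])+along*pin
    return g+G*b,Rt
def place_pose(c,psi,th,flip,zg,G=163):
    s=np.array([np.cos(psi),np.sin(psi),0]); pin=np.array([0,0,1.])
    b=np.cos(th)*s+np.sin(th)*pin; y=np.cross(s,pin)*(1 if flip else -1)
    z=-b; x=np.cross(y,z); return np.array([c[0],c[1],zg])+G*b,np.c_[x,y,z]
E
cat > plan.py <<'E'
from kin import *
cases={'A':((634.5,301),165),'B':((612,-287.5),-160),'C':((497,-249),169)}
for n,(c,y) in cases.items():
    for th in (0,20,30,40,45,50):
        for f in(0,1):
            T,Rt=pick_pose(c,np.radians(y),np.radians(th),f,26)
            s=iks(T,Rt)
            print(n,th,f,[q.round(2).tolist() for q in s])
E
python3 plan.py
```

```text
A 0 0 [[0.43, 0.8, 1.53, -0.0, 0.81, -0.88]]
A 0 1 [[0.43, 0.8, 1.53, 0.0, 0.81, 2.26]]
A 20 0 [[0.53, 0.75, 1.71, -0.54, 0.49, -0.33]]
A 20 1 []
A 30 0 [[0.58, 0.76, 1.78, -1.04, 0.45, 0.2]]
A 30 1 []
A 40 0 []
A 40 1 []
A 45 0 []
A 45 1 []
A 50 0 []
A 50 1 []
B 0 0 [[-0.46, 0.77, 1.6, -0.0, 0.78, -2.38]]
B 0 1 [[-0.46, 0.77, 1.6, -0.0, 0.78, 0.76]]
B 20 0 []
B 20 1 [[-0.57, 0.73, 1.76, 0.59, 0.51, 0.15]]
B 30 0 []
B 30 1 [[-0.64, 0.75, 1.82, 1.04, 0.5, -0.33]]
B 40 0 [[-0.7, 0.78, 1.86, 1.42, 0.6, 2.4]]
B 40 1 [[-0.7, 0.78, 1.86, 1.42, 0.6, -0.75]]
B 45 0 [[-0.73, 0.81, 1.88, 1.55, 0.67, 2.24]]
B 45 1 [[-0.73, 0.81, 1.88, 1.55, 0.67, -0.9]]
B 50 0 [[-0.76, 0.84, 1.89, 1.65, 0.76, 2.12]]
B 50 1 [[-0.76, 0.84, 1.89, 1.65, 0.76, -1.02]]
C 0 0 [[-0.49, 0.65, 1.88, -0.0, 0.61, -1.86]]
C 0 1 [[-0.49, 0.65, 1.88, -0.0, 0.61, 1.28]]
C 20 0 []
C 20 1 [[-0.55, 0.62, 2.09, 0.84, 0.16, 0.4]]
C 30 0 [[-0.59, 0.65, 2.18, 2.28, 0.26, 2.07]]
C 30 1 [[-0.59, 0.65, 2.18, 2.28, 0.26, -1.07]]
C 40 0 [[-0.63, 0.71, 2.25, 2.58, 0.54, 1.72]]
C 40 1 [[-0.63, 0.71, 2.25, 2.58, 0.54, -1.42]]
C 45 0 [[-0.65, 0.76, 2.28, 2.63, 0.69, 1.65]]
C 45 1 [[-0.65, 0.76, 2.28, 2.63, 0.69, -1.5]]
C 50 0 [[-0.67, 0.81, 2.3, 2.65, 0.84, 1.59]]
C 50 1 [[-0.67, 0.81, 2.3, 2.65, 0.84, -1.55]]
```

```bash
cat > plan2.py <<'E'
from kin import *
import itertools,sys
cases={'A':((634.5,301),165),'B':((612,-287.5),-160),'C':((497,-249),169)}
pos=[(620,y) for y in (-130,-60,10,80,150)]+[(670,10),(670,100),(670,-100)]
out={}
for n,(c,y) in cases.items():
    for th,f in itertools.product((20,30,45),(0,1)):
        T,Rt=pick_pose(c,np.radians(y),np.radians(th),f,26)
        for q0 in iks(T,Rt):
            ok=[]
            for p in pos:
                for psi in range(0,360,30):
                    T1,R1=place_pose(p,np.radians(psi),np.radians(th),f,48)
                    for q1 in iks(T1,R1):
                        d=np.abs(q1-q0); ok.append((d.max().round(1),p,psi,q1.round(2).tolist()))
            ok.sort(key=lambda o:o[0])
            print(n,th,f,q0.round(2).tolist(),len(ok)); 
            for o in ok[:6]: print('   ',*o)
            sys.stdout.flush()
E
time timeout 570 python3 plan2.py
```

```text
A 20 0 [0.53, 0.75, 1.71, -0.54, 0.49, -0.33] 89
    1.3 (620, 10) 300 [-0.31, 1.13, 1.24, 0.71, 1.81, -1.07]
    1.3 (620, 80) 300 [-0.22, 1.12, 1.29, 0.78, 1.74, -1.05]
    1.4 (620, -130) 270 [-0.59, 1.09, 1.38, 0.9, 1.63, -1.03]
    1.4 (620, -60) 300 [-0.39, 1.16, 1.18, 0.65, 1.88, -1.09]
    1.4 (620, 150) 300 [-0.13, 1.11, 1.32, 0.85, 1.69, -1.02]
    1.4 (670, 10) 300 [-0.29, 1.19, 1.1, 0.74, 1.87, -1.0]
A 30 0 [0.58, 0.76, 1.78, -1.04, 0.45, 0.2] 90
    1.5 (620, -60) 330 [-0.23, 1.15, 1.06, 0.27, 1.95, -1.32]
    1.5 (620, 10) 330 [-0.15, 1.13, 1.1, 0.34, 1.91, -1.26]
    1.5 (620, 80) 330 [-0.07, 1.12, 1.12, 0.41, 1.87, -1.2]
    1.5 (620, 150) 330 [0.01, 1.12, 1.12, 0.48, 1.84, -1.14]
    1.5 (670, 100) 330 [-0.04, 1.19, 0.95, 0.45, 1.95, -1.14]
    1.6 (620, -130) 300 [-0.45, 1.1, 1.17, 0.52, 1.8, -1.12]
B 20 1 [-0.57, 0.73, 1.76, 0.59, 0.51, 0.15] 89
    1.3 (620, 10) 60 [0.3, 1.14, 1.23, -0.72, 1.81, 1.06]
    1.4 (620, -130) 60 [0.12, 1.11, 1.32, -0.85, 1.69, 1.02]
    1.4 (620, -60) 60 [0.21, 1.12, 1.28, -0.78, 1.75, 1.04]
    1.4 (620, 80) 60 [0.38, 1.17, 1.15, -0.6
[... 2359 characters left out ...]
4]
    2.4 (620, 80) 150 [0.45, 0.85, 2.07, 4.23, 0.94, 1.35]
    2.4 (670, 10) 150 [0.27, 0.85, 2.03, 4.07, 0.88, 1.34]
    2.5 (620, -130) 0 [-0.16, 1.18, 0.98, -0.16, 2.02, 1.42]
    2.5 (620, -60) 150 [0.13, 0.85, 2.17, 3.85, 0.95, 1.48]
C 45 0 [-0.65, 0.76, 2.28, 2.63, 0.69, 1.65] 91
    2.4 (670, 10) 240 [-0.31, 0.8, 1.79, 1.23, 0.82, -0.79]
    2.4 (670, 100) 270 [-0.17, 0.87, 1.58, 0.91, 1.08, -0.78]
    2.4 (670, -100) 240 [-0.47, 0.83, 1.7, 1.08, 0.93, -0.77]
    2.5 (620, -130) 240 [-0.56, 0.8, 1.77, 1.05, 0.95, -0.84]
    2.5 (620, -60) 240 [-0.45, 0.78, 1.84, 1.16, 0.88, -0.87]
    2.5 (620, -60) 270 [-0.42, 0.86, 1.59, 0.77, 1.2, -0.9]
real	9m30.013s
user	9m12.449s
sys	0m0.220s
```

```bash
cat > mv.py <<'E'
from h import *
from kin import *
from scipy.linalg import logm,expm
def M(T,Rm): A=np.eye(4);A[:3,:3]=Rm;A[:3,3]=T;return A
def cur():
    o=ctrl.get_obs(); return M(o['ee_pos'],R.from_rotvec(o['orientation']).as_matrix()),o['qpos']
def rows(A,B,n=None,dec=4):
    rel=np.linalg.inv(A)@B
    ang=np.degrees(np.linalg.norm(R.from_matrix(rel[:3,:3]).as_rotvec())); d=np.linalg.norm(rel[:3,3])
    if n is None: n=int(max(1,np.ceil(ang/10),np.ceil(d/55)))
    L=np.real(logm(rel))/n; E=expm(L)
    return n,np.r_[E[:3,3]/1000,np.degrees(R.from_matrix(E[:3,:3]).as_rotvec())],E
def plan(targets,q=None,A=None):
    if A is None: A,q=cur()
    for nm,B,n in targets:
        n,r,E=rows(A,B,n)
        print('%s: %d x {"tx":%.4f,"ty":%.4f,"tz":%.4f,"rx":%.2f,"ry":%.2f,"rz":%.2f}'%((nm,n)+tuple(r)))
        qs=[]
        for i in range(n):
            A=A@E; q2,e=ik(A[:3,3],A[:3,:3],q); 
            if e>2e-3 or np.abs((q2-q)*8).max()>2.0: print('   !',i,'err',e.round(4),'rate',((q2-q)*8).round(1), q2.round(2))
            q=q2
        print('   q',q.round(2), 'T',A[:3,3].round(0))
        A=B
    return q
def show(): 
    A,q=cur(); b=-A[:3,2]; print('TCP',A[:3,3].round(1),'grasp',(A[:3,3]-163*b).round(1),'b',b.round(3),'y',A[:3,1].round(3))
E
python3 - <<'E'
from mv import *
show()
c,y,th=(634.5,301),165.5,25
for th in(20,25,30):
    print(th)
    P=M(*pick_pose(c,np.radians(y),np.radians(th),0,27)); U=P.copy();U[2,3]+=70
    Q=M(*place_pose((620,140),np.radians(y+180),np.radians(th),0,46)); V=Q.copy();V[2,3]+=60
    Mid=U.copy(); Mid[:3,3]=(U[:3,3]+[-30,-60,150])
    plan([('up',U,None),('dn',P,None),('up',U,2),('mid',Mid,None),('V',V,None),('Q',Q,None)])
t=snap('top'); print(w_plane(t,[[212,174],[334,174],[211,221],[334,222]],10).round())
E
```

```text
TCP [530.2 325.8 323. ] grasp [633.8 298.7 200.2] b [-0.636  0.166  0.754] y [ 0.238  0.971 -0.013]
20
up: 3 x {"tx":-0.0006,"ty":0.0007,"tz":0.0299,"rx":-0.10,"ry":7.03,"rz":0.33}
   q [ 0.53  0.64  1.7  -0.45  0.59 -0.45] T [581. 315. 250.]
dn: 2 x {"tx":0.0120,"ty":-0.0000,"tz":0.0329,"rx":0.00,"ry":-0.00,"rz":0.00}
   q [ 0.53  0.75  1.71 -0.54  0.49 -0.34] T [581. 315. 180.]
up: 2 x {"tx":-0.0120,"ty":0.0000,"tz":-0.0329,"rx":-0.00,"ry":-0.00,"rz":0.00}
   q [ 0.53  0.64  1.7  -0.45  0.59 -0.45] T [581. 315. 250.]
mid: 3 x {"tx":-0.0127,"ty":-0.0219,"tz":-0.0486,"rx":0.00,"ry":-0.00,"rz":0.00}
   q [ 0.46  0.36  1.76 -0.32  0.78 -0.65] T [551. 255. 400.]
V: 9 x {"tx":-0.0389,"ty":-0.0104,"tz":0.0171,"rx":-0.00,"ry":10.00,"rz":0.00}
   q [ 0.07  1.17  0.96  0.37  2.18 -1.24] T [768. 102. 162.]
Q: 2 x {"tx":-0.0282,"ty":0.0000,"tz":0.0103,"rx":0.00,"ry":0.00,"rz":0.00}
   q [ 0.07  1.25  0.93  0.36  2.13 -1.26] T [768. 102. 102.]
25
up: 2 x {"tx":0.0083,"ty":0.0012,"tz":0.0429,"rx":-0.13,"ry":8.05,"rz":0.51}
   q [ 0.55  0.64  1.74 -0.64  0.54 -0.25] T [568. 318. 245.]
dn: 2 x {"t
[... 1103 characters left out ...]
0.0303,"rx":0.00,"ry":-0.00,"rz":0.00}
   q [ 0.58  0.64  1.78 -0.86  0.51 -0.02] T [556. 321. 238.]
mid: 3 x {"tx":-0.0210,"ty":-0.0219,"tz":-0.0456,"rx":0.00,"ry":-0.00,"rz":0.00}
   q [ 0.52  0.34  1.84 -0.61  0.65 -0.37] T [526. 261. 388.]
V: 9 x {"tx":-0.0362,"ty":-0.0104,"tz":0.0187,"rx":-0.00,"ry":10.00,"rz":0.00}
   ! 0 err 0.0 rate [-0.7  0.3 -0.7  2.3  0.8 -2.5] [ 0.43  0.38  1.75 -0.32  0.76 -0.68]
   q [ 0.08  1.09  1.05  0.31  2.01 -1.26] T [757. 105. 187.]
Q: 2 x {"tx":-0.0260,"ty":-0.0000,"tz":0.0150,"rx":-0.00,"ry":-0.00,"rz":0.00}
   q [ 0.08  1.16  1.03  0.31  1.96 -1.28] T [757. 105. 127.]
[[ 691.  189.   10.]
 [ 690. -174.   10.]
 [ 549.  188.   10.]
 [ 546. -171.   10.]]
```

```bash
python3 -m handwheel '[{"gripper":0,"tx":0.0083,"ty":0.0012,"tz":0.0429,"rx":-0.13,"ry":8.05,"rz":0.51},{"gripper":0,"tx":0.0083,"ty":0.0012,"tz":0.0429,"rx":-0.13,"ry":8.05,"rz":0.51},{"gripper":0,"tx":0,"ty":0,"tz":0,"rx":0,"ry":0,"rz":0}]'
python3 - <<'E'
from mv import *
logq();show()
p=snap('wrist','w3.png'); W=cloud(p)
P,br,wh,bk=seg_case(W,p['image'],(634,300))
print([(k.sum(),P[k].mean(0).round(1)) for k in (br,wh,bk) if k.any()])
top=P[wh&(P[:,2]>38)]; print(cv2.minAreaRect(top[:,:2].astype(np.float32)))
P=M(*pick_pose((634.5,301),np.radians(165.5),np.radians(25),0,27)); plan([('dn',P,None)])
E
```

```text
t: 4.72
ee_pos: [570.2, 316.5, 243.6]
orientation: [0.348, 2.686, -0.075]
ft_force: [-0.2, -0.7, -0.7]
width: 88.1
TCP [570.2 316.5 243.6] grasp [636.7 299.3  95.8] b [-0.408  0.106  0.907] y [0.254 0.967 0.001]
[(np.int64(528), array([587.1, 315. ,  26.2])), (np.int64(4178), array([638.7, 301. ,  44. ])), (np.int64(2255), array([605.2, 310. ,  38.1]))]
((641.00244140625, 300.3934326171875), (44.02705383300781, 59.94844055175781), 74.94723510742188)
dn: 2 x {"tx":0.0160,"ty":0.0003,"tz":0.0314,"rx":0.02,"ry":0.08,"rz":-0.09}
   q [ 0.55  0.75  1.75 -0.78  0.45 -0.09] T [568. 318. 175.]
```

View pics/w3.png

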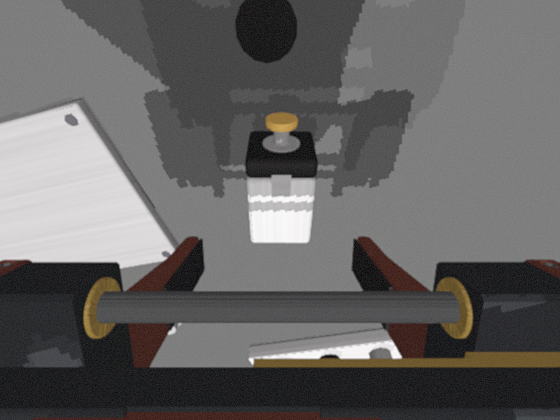

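```bash
python3 -m handwheel '[{"gripper":0,"tx":0.016,"ty":0.0008,"tz":0.0314,"rx":0,"ry":0,"rz":0},{"gripper":0,"tx":0.016,"ty":0.0008,"tz":0.0314,"rx":0,"ry":0,"rz":0},{"gripper":0,"tx":0,"ty":0,"tz":0,"rx":0,"ry":0,"rz":0},{"gripper":1,"tx":0,"ty":0,"tz":0,"rx":0,"ry":0,"rz":0},{"gripper":1,"tx":0,"ty":0,"tz":0,"rx":0,"ry":0,"rz":0},{"gripper":1,"tx":0,"ty":0,"tz":0,"rx":0,"ry":0,"rz":0},{"gripper":1,"tx":0,"ty":0,"tz":0,"rx":0,"ry":0,"rz":0},{"gripper":1,"tx":0,"ty":0,"tz":0,"rx":0,"ry":0,"rz":0}]'
python3 - <<'E'
from mv import *
logq();show()
p=snap('wrist','w4.png')
E
```

```text
t: 5.78
ee_pos: [566.9, 319.8, 175.1]
orientation: [0.343, 2.683, -0.073]
ft_force: [-2.5, -1.2, 3.5]
width: 44.1
TCP [566.9 319.8 175.1] grasp [634.  302.7  27.6] b [-0.412  0.105  0.905] y [0.251 0.968 0.002]
```

View pics/w4.png

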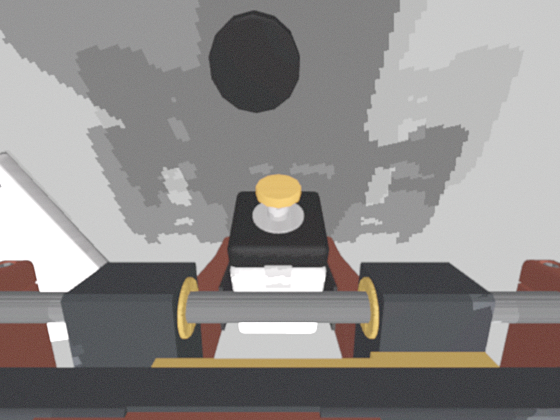

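Run:
```python
from mv import *
A,q=cur(); y,th=165.5,25.1
U=A.copy();U[2,3]+=70; Mid=U.copy(); Mid[:3,3]+=[-30,-60,150]
Q=M(*place_pose((620,129),np.radians(y+180),np.radians(th),0,47)); V=Q.copy();V[2,3]+=60
plan([('up',U,2),('mid',Mid,4),('V',V,10),('Q',Q,None)])
```

```text
up: 2 x {"tx":-0.0149,"ty":0.0001,"tz":-0.0317,"rx":-0.00,"ry":0.00,"rz":0.00}
   q [ 0.56  0.64  1.74 -0.64  0.54 -0.24] T [567. 320. 245.]
mid: 4 x {"tx":-0.0128,"ty":-0.0163,"tz":-0.0355,"rx":-0.00,"ry":0.00,"rz":0.00}
   q [ 0.49  0.35  1.8  -0.46  0.71 -0.52] T [537. 260. 395.]
V: 10 x {"tx":-0.0344,"ty":-0.0106,"tz":0.0157,"rx":0.02,"ry":9.00,"rz":0.00}
   q [ 0.06  1.13  1.01  0.33  2.1  -1.27] T [763.  92. 176.]
Q: 2 x {"tx":-0.0272,"ty":0.0000,"tz":0.0127,"rx":-0.00,"ry":-0.00,"rz":-0.00}
   q [ 0.06  1.21  0.98  0.32  2.05 -1.29] T [763.  92. 116.]
```

```bash
python3 -m handwheel '[{"gripper":1,"tx":-0.0149,"ty":0,"tz":-0.0317,"rx":0,"ry":0,"rz":0},{"gripper":1,"tx":-0.0149,"ty":0,"tz":-0.0317,"rx":0,"ry":0,"rz":0},{"gripper":1,"tx":-0.0128,"ty":-0.0163,"tz":-0.0355,"rx":0,"ry":0,"rz":0},{"gripper":1,"tx":-0.0128,"ty":-0.0163,"tz":-0.0355,"rx":0,"ry":0,"rz":0},{"gripper":1,"tx":-0.0128,"ty":-0.0163,"tz":-0.0355,"rx":0,"ry":0,"rz":0},{"gripper":1,"tx":-0.0128,"ty":-0.0163,"tz":-0.0355,"rx":0,"ry":0,"rz":0}]'
python3 -m handwheel '[{"gripper":1,"tx":-0.0344,"ty":-0.0106,"tz":0.0157,"rx":0,"ry":9,"rz":0},{"gripper":1,"tx":-0.0344,"ty":-0.0106,"tz":0.0157,"rx":0,"ry":9,"rz":0},{"gripper":1,"tx":-0.0344,"ty":-0.0106,"tz":0.0157,"rx":0,"ry":9,"rz":0},{"gripper":1,"tx":-0.0344,"ty":-0.0106,"tz":0.0157,"rx":0,"ry":9,"rz":0},{"gripper":1,"tx":-0.0344,"ty":-0.0106,"tz":0.0157,"rx":0,"ry":9,"rz":0},{"gripper":1,"tx":-0.0344,"ty":-0.0106,"tz":0.0157,"rx":0,"ry":9,"rz":0},{"gripper":1,"tx":0,"ty":0,"tz":0,"rx":0,"ry":0,"rz":0}]'
python3 - <<'E'
from mv import *
print(logq()['qpos'].round(2));show()
Q=M(*place_pose((620,129),np.radians(345.5),np.radians(25.1),0,47)); V=Q.copy();V[2,3]+=60
plan([('V',V,5),('Q',Q,None)])
E
```

```text
t: 6.58
ee_pos: [536.2, 259.0, 395.3]
orientation: [0.343, 2.685, -0.074]
ft_force: [-0.5, 0.0, -2.9]
width: 44.0
t: 7.45
ee_pos: [717.9, 145.4, 307.7]
orientation: [-0.337, -2.613, -0.087]
ft_force: [0.1, 0.2, -2.5]
width: 44.0
[ 0.15  0.78  1.28  0.19  1.56 -1.21]
TCP [717.9 145.4 307.7] grasp [641.  165.5 165.4] b [ 0.472 -0.123  0.873] y [ 0.254  0.967 -0.   ]
V: 5 x {"tx":-0.0268,"ty":-0.0080,"tz":0.0114,"rx":0.02,"ry":7.14,"rz":-0.03}
   q [ 0.06  1.13  1.01  0.33  2.1  -1.27] T [763.  92. 176.]
Q: 2 x {"tx":-0.0272,"ty":0.0000,"tz":0.0127,"rx":-0.00,"ry":-0.00,"rz":-0.00}
   q [ 0.06  1.21  0.98  0.32  2.05 -1.29] T [763.  92. 116.]
```

```bash
python3 -m handwheel '[{"gripper":1,"tx":-0.0268,"ty":-0.008,"tz":0.0114,"rx":0,"ry":7.14,"rz":0},{"gripper":1,"tx":-0.0268,"ty":-0.008,"tz":0.0114,"rx":0,"ry":7.14,"rz":0},{"gripper":1,"tx":-0.0268,"ty":-0.008,"tz":0.0114,"rx":0,"ry":7.14,"rz":0},{"gripper":1,"tx":-0.0268,"ty":-0.008,"tz":0.0114,"rx":0,"ry":7.14,"rz":0},{"gripper":1,"tx":-0.0268,"ty":-0.008,"tz":0.0114,"rx":0,"ry":7.14,"rz":0},{"gripper":1,"tx":0,"ty":0,"tz":0,"rx":0,"ry":0,"rz":0}]'
python3 - <<'E'
from mv import *
print(logq()['qpos'].round(2));show()
p=snap('side','s5.png')
Q=M(*place_pose((620,129),np.radians(345.5),np.radians(25.1),0,47))
plan([('Q',Q,4)])
E
```

```text
t: 8.2
ee_pos: [762.3, 94.7, 179.0]
orientation: [-0.255, -2.001, -0.162]
ft_force: [0.2, 0.1, -2.9]
width: 43.8
[ 0.06  1.12  1.01  0.33  2.09 -1.26]
TCP [762.3  94.7 179. ] grasp [619.8 131.8 109.2] b [ 0.875 -0.227  0.428] y [0.251 0.968 0.   ]
Q: 4 x {"tx":-0.0148,"ty":-0.0008,"tz":0.0068,"rx":0.02,"ry":0.12,"rz":0.02}
   q [ 0.06  1.21  0.98  0.32  2.05 -1.29] T [763.  92. 116.]
```

View pics/s5.png

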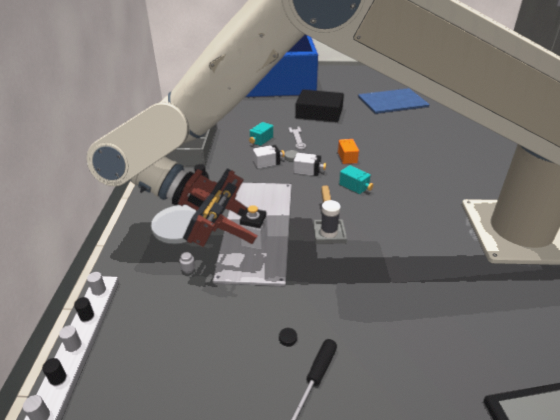

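```bash
python3 -m handwheel '[{"gripper":1,"tx":-0.0148,"ty":-0.0007,"tz":0.0068,"rx":0,"ry":0.1,"rz":0},{"gripper":1,"tx":-0.0148,"ty":-0.0007,"tz":0.0068,"rx":0,"ry":0.1,"rz":0},{"gripper":1,"tx":-0.0148,"ty":-0.0007,"tz":0.0068,"rx":0,"ry":0.1,"rz":0},{"gripper":1,"tx":-0.0126,"ty":-0.0007,"tz":0.0058,"rx":0,"ry":0.1,"rz":0},{"gripper":1,"tx":0,"ty":0,"tz":0,"rx":0,"ry":0,"rz":0}]'
python3 - <<'E'
from mv import *
print(logq()['qpos'].round(2));show()
p=snap('side'); cv2.imwrite('pics/s6.png',cv2.resize(p['image'][170:290,150:320],None,fx=4,fy=4)[:,:,::-1])
E
```

```text
t: 8.88
ee_pos: [763.2, 91.6, 117.5]
orientation: [-0.253, -1.994, -0.165]
ft_force: [-0.4, -0.2, -2.2]
width: 44.1
[ 0.06  1.2   0.98  0.32  2.05 -1.29]
TCP [763.2  91.6 117.5] grasp [620.1 128.9  48.8] b [ 0.878 -0.229  0.422] y [0.251 0.968 0.002]
```

View pics/s6.png

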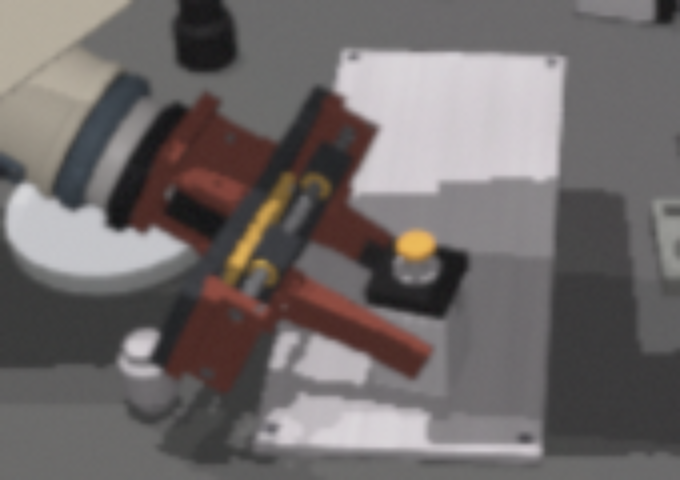

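```bash
python3 -m handwheel '[{"gripper":1,"tx":-0.0018,"ty":0,"tz":0.0008,"rx":0,"ry":0,"rz":0},{"gripper":1,"tx":0,"ty":0,"tz":0,"rx":0,"ry":0,"rz":0}]'
python3 -m handwheel '[{"gripper":1,"tx":-0.0009,"ty":0,"tz":0.0004,"rx":0,"ry":0,"rz":0},{"gripper":1,"tx":0,"ty":0,"tz":0,"rx":0,"ry":0,"rz":0}]'
```

```text
t: 9.18
ee_pos: [763.6, 91.8, 117.2]
orientation: [-0.253, -1.996, -0.165]
ft_force: [-1.1, 0.2, -2.8]
width: 43.8
t: 9.43
ee_pos: [763.7, 91.7, 116.8]
orientation: [-0.252, -1.995, -0.165]
ft_force: [0.6, -0.0, 0.5]
width: 43.8
```

```bash
python3 -m handwheel '[{"gripper":1,"tx":-0.0005,"ty":0,"tz":0.0002,"rx":0,"ry":0,"rz":0},{"gripper":1,"tx":0,"ty":0,"tz":0,"rx":0,"ry":0,"rz":0},{"gripper":0,"tx":0,"ty":0,"tz":0,"rx":0,"ry":0,"rz":0},{"gripper":0,"tx":0,"ty":0,"tz":0,"rx":0,"ry":0,"rz":0},{"gripper":0,"tx":0,"ty":0,"tz":0,"rx":0,"ry":0,"rz":0},{"gripper":0,"tx":0,"ty":0,"tz":0,"rx":0,"ry":0,"rz":0}]'
python3 - <<'E'
from mv import *
show()
p=snap('side'); cv2.imwrite('pics/s7.png',cv2.resize(p['image'][170:290,150:320],None,fx=4,fy=4)[:,:,::-1])
A,q=cur(); b=-A[:3,2]
Ret=A.copy(); Ret[:3,3]+=45*b+[0,0,0]; Ret2=Ret.copy(); Ret2[:3,3]+=[0,0,120]
plan([('ret',Ret,None),('up',Ret2,None)])
E
```

```text
t: 10.18
ee_pos: [763.5, 91.8, 115.4]
orientation: [-0.253, -1.995, -0.165]
ft_force: [-0.2, -0.3, -0.1]
width: 80.3
TCP [763.5  91.8 115.4] grasp [620.6 129.   46.5] b [ 0.877 -0.229  0.423] y [0.251 0.968 0.003]
ret: 1 x {"tx":-0.0000,"ty":-0.0000,"tz":-0.0450,"rx":-0.00,"ry":-0.00,"rz":0.00}
   q [ 0.04  1.24  0.85  0.32  2.15 -1.26] T [803.  81. 135.]
up: 3 x {"tx":0.0362,"ty":0.0001,"tz":-0.0169,"rx":-0.00,"ry":-0.00,"rz":0.00}
   q [ 0.04  1.1   0.88  0.35  2.25 -1.22] T [803.  81. 255.]
```

View pics/s7.png

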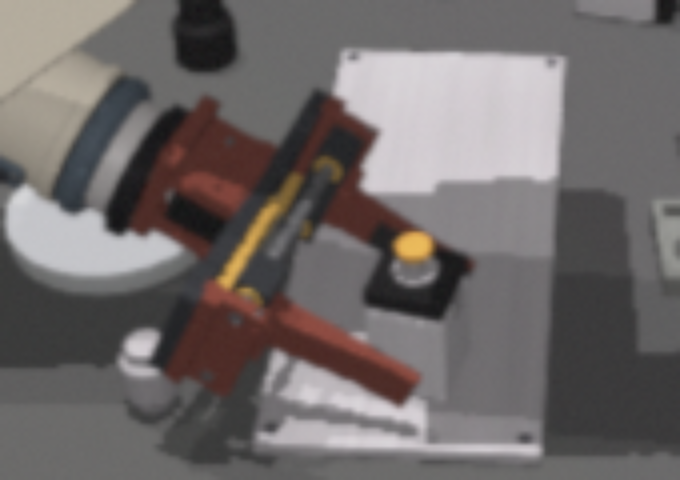

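```bash
python3 -m handwheel '[{"gripper":0,"tx":0,"ty":0,"tz":-0.02,"rx":0,"ry":0,"rz":0},{"gripper":0,"tx":0,"ty":0,"tz":-0.04,"rx":0,"ry":0,"rz":0},{"gripper":0,"tx":0.036,"ty":0,"tz":-0.017,"rx":0,"ry":0,"rz":0},{"gripper":0,"tx":0.036,"ty":0,"tz":-0.017,"rx":0,"ry":0,"rz":0},{"gripper":0,"tx":0.036,"ty":0,"tz":-0.017,"rx":0,"ry":0,"rz":0},{"gripper":0,"tx":0.036,"ty":0,"tz":-0.017,"rx":0,"ry":0,"rz":0}]'
python3 - <<'E'
from mv import *
print(logq()['qpos']);show()
t=snap('top','t8.png'); s=snap('side','s8.png')
for c in [(614,-294),(499,-246)]:
    for n,p in(('top',t),('side',s)):
        W=cloud(p); P,br,wh,bk=seg_case(W,p['image'],c,70)
        print(n,c,[ (k.sum(),P[k].mean(0).round(1) if k.any() else None) for k in(br,wh,bk)])
        top=P[wh&(P[:,2]>38)]
        if len(top)>5:
            r=cv2.minAreaRect(top[:,:2].astype(np.float32)); print('   rect',r)
for k in recognise(t,'case_a'):
    uv=np.array(k['xy'])*[560,420]; print(k['p'],uv.round(),w_depth(t,uv).round()[0])
E
```

```text
t: 10.98
ee_pos: [816.7, 77.4, 301.4]
orientation: [-0.253, -1.995, -0.165]
ft_force: [0.5, 0.2, 0.2]
width: 87.9
[ 0.03910024  1.07110156  0.82132306  0.3709045   2.33121345 -1.18447743]
TCP [816.7  77.4 301.4] grasp [673.7 114.7 232.5] b [ 0.877 -0.229  0.423] y [0.251 0.968 0.003]
top (614, -294) [(np.int64(15), array([ 568. , -305.4,   27.2])), (np.int64(284), array([ 619.1, -286. ,   42.3])), (np.int64(103), array([ 590.1, -291.4,   34.6]))]
   rect ((619.0126342773438, -286.1932067871094), (57.6080322265625, 43.32406997680664), 21.708887100219727)
side (614, -294) [(np.int64(9), array([ 566.2, -299.7,   28.2])), (np.int64(277), array([ 611.7, -278.5,   38.4])), (np.int64(66), array([ 581.4, -283.5,   33.5]))]
   rect ((611.3487548828125, -285.57843017578125), (70.01724243164062, 49.91904830932617), 17.105993270874023)
top (499, -246) [(np.int64(13), array([ 450.1, -238.6,   27.7])), (np.int64(298), array([ 504. , -249.9,   42.5])), (np.int64(87), array([ 468.7, -242.1,   37.5]))]
   rect ((502.65057373046875, -249.96173095703125), (42.654354095458984, 58.457359313964844), 79.55531311035156)
side (499, -246) [(np.int64(8), array([ 449.7, -235.3,   28.6])), (np.int64(261), array([ 503.3, -242.3,   40. ])), (np.int64(78), array([ 470.6, -229.7,   32.9]))]
   rect ((502.597412109375, -245.8180389404297), (48.669830322265625, 59.44116973876953), 84.38204193115234)
0.91 [361. 240.] [ 490. -241.   39.]
0.9 [374. 195.] [ 618. -285.   40.]
0.74 [419. 191.] [ 630. -413.   43.]
0.7 [393. 280.] [ 376. -325.   46.]
0.56 [339. 282.] [ 371. -177.   43.]
0.38 [272. 260.] [435.  10.  10.]
```

View pics/s8.png

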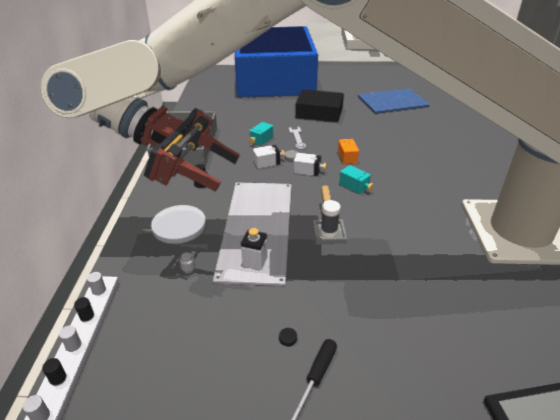

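```bash
cat > pc.py <<'E'
from mv import *
import sys
def go(c,y,th,f,along,pl,zp=None,mid=(0,0,200),skip=False):
    A,q=cur(); yr,tr=np.radians(y),np.radians(th)
    P=M(*pick_pose(c,yr,tr,f,27,along)); U=P.copy();U[2,3]+=80
    H=P.copy(); H[:3,3]+=mid
    zp=zp or 47+along
    Q=M(*place_pose((pl[0]-5*np.cos(yr),pl[1]-5*np.sin(yr)),yr+np.pi,tr,f,zp)); V=Q.copy();V[2,3]+=70
    plan([('H',H,None),('U',U,None),('P',P,None),('U',U,None),('H',H,None),('V',V,None),('Q',Q,None)])
E
python3 - <<'E'
from pc import *
for th in (12,18):
  for f in (0,1):
    print('---',th,f); go((497,-249.5),169.5,th,f,10,(615,8))
for th in (20,25):
    print('--- B',th); go((612,-288),-159,th,1,5,(615,-115))
E
```

```text
--- 12 0
H: 9 x {"tx":0.0346,"ty":-0.0433,"tz":0.0084,"rx":0.24,"ry":-8.52,"rz":-0.42}
   q [-0.53  0.25  1.94  0.1   0.75 -1.99] T [ 454. -242.  386.]
U: 3 x {"tx":0.0083,"ty":-0.0000,"tz":0.0391,"rx":0.00,"ry":0.00,"rz":-0.00}
   q [-0.53  0.45  2.01  0.15  0.48 -2.05] T [ 454. -242.  266.]
P: 2 x {"tx":0.0083,"ty":-0.0000,"tz":0.0391,"rx":0.00,"ry":0.00,"rz":-0.00}
   q [-0.53  0.61  2.03  0.23  0.31 -2.13] T [ 454. -242.  186.]
U: 2 x {"tx":-0.0083,"ty":-0.0000,"tz":-0.0391,"rx":0.00,"ry":0.00,"rz":-0.00}
   q [-0.53  0.45  2.01  0.15  0.48 -2.05] T [ 454. -242.  266.]
H: 3 x {"tx":-0.0083,"ty":-0.0000,"tz":-0.0391,"rx":0.00,"ry":0.00,"rz":-0.00}
   q [-0.53  0.25  1.94  0.1   0.75 -1.99] T [ 454. -242.  386.]
V: 9 x {"tx":-0.0432,"ty":0.0305,"tz":0.0085,"rx":-0.00,"ry":10.00,"rz":0.00}
   q [-0.06  1.22  0.91  0.17  2.37 -1.42] T [777. -22. 161.]
Q: 2 x {"tx":-0.0342,"ty":-0.0000,"tz":0.0073,"rx":-0.00,"ry":0.00,"rz":0.00}
   q [-0.06  1.31  0.86  0.16  2.32 -1.43] T [777. -22.  91.]
--- 12 1
H: 18 x {"tx":-0.0259,"ty":-0.0279,"tz":-0.0174,"rx":-6.08,"ry":-0.17,"rz":7.69}
   ! 1
[... 4598 characters left out ...]
.79  0.81  0.51 -0.11] T [ 543. -314.  175.]
U: 2 x {"tx":0.0169,"ty":-0.0000,"tz":-0.0363,"rx":-0.00,"ry":-0.00,"rz":0.00}
   q [-0.62  0.6   1.78  0.66  0.61  0.07] T [ 543. -314.  255.]
H: 3 x {"tx":0.0169,"ty":-0.0000,"tz":-0.0363,"rx":-0.00,"ry":-0.00,"rz":0.00}
   q [-0.62  0.43  1.73  0.51  0.8   0.26] T [ 543. -314.  375.]
V: 9 x {"tx":0.0406,"ty":-0.0178,"tz":0.0126,"rx":0.00,"ry":-10.00,"rz":0.00}
   ! 0 err 0.0 rate [ 0.8  0.1 -0.5 -2.   0.6  2.2] [-0.51  0.45  1.66  0.26  0.88  0.54]
   q [-0.04  1.09  1.05 -0.41  2.06  1.19] T [758. -60. 191.]
Q: 2 x {"tx":0.0317,"ty":0.0000,"tz":0.0148,"rx":0.00,"ry":-0.00,"rz":0.00}
   q [-0.04  1.18  1.02 -0.4   2.    1.22] T [758. -60. 121.]
```

Run:
```python
from pc import *
t=snap('top'); W=cloud(t)
for r in (100,90,80,70,60,50,45): print(r,W[r,250].round(), W[r,300].round())
go((497,-249.5),169.5,12,0,15,(612,8),mid=(0,0,200))
```

```text
100 [708.  45. 503.] [931. -75.  -1.]
90 [737.  46. 486.] [967. -76.  -8.]
80 [769.  48. 466.] [1365. -108. -750.]
70 [801.  50. 448.] [1419. -109. -753.]
60 [867.  55. 368.] [1465. -109. -742.]
50 [889.  55. 374.] [1481. -106. -676.]
45 [896.  55. 385.] [1489. -105. -645.]
H: 9 x {"tx":0.0352,"ty":-0.0433,"tz":0.0085,"rx":0.23,"ry":-8.54,"rz":-0.42}
   q [-0.53  0.25  1.95  0.1   0.75 -1.99] T [ 449. -241.  386.]
U: 3 x {"tx":0.0083,"ty":0.0000,"tz":0.0391,"rx":0.00,"ry":0.00,"rz":-0.00}
   q [-0.53  0.45  2.02  0.16  0.48 -2.05] T [ 449. -241.  266.]
P: 2 x {"tx":0.0083,"ty":0.0000,"tz":0.0391,"rx":0.00,"ry":0.00,"rz":-0.00}
   q [-0.53  0.61  2.04  0.24  0.31 -2.14] T [ 449. -241.  186.]
U: 2 x {"tx":-0.0083,"ty":0.0000,"tz":-0.0391,"rx":0.00,"ry":0.00,"rz":-0.00}
   q [-0.53  0.45  2.02  0.16  0.48 -2.05] T [ 449. -241.  266.]
H: 3 x {"tx":-0.0083,"ty":0.0000,"tz":-0.0391,"rx":0.00,"ry":0.00,"rz":-0.00}
   q [-0.53  0.25  1.95  0.1   0.75 -1.99] T [ 449. -241.  386.]
V: 9 x {"tx":-0.0432,"ty":0.0305,"tz":0.0078,"rx":0.00,"ry":10.00,"rz":0.00}
   q [-0.06  1.21  0.92  0.17  2.37 -1.42] T [774. -22. 166.]
Q: 2 x {"tx":-0.0342,"ty":0.0000,"tz":0.0073,"rx":-0.00,"ry":0.00,"rz":0.00}
   q [-0.06  1.3   0.87  0.16  2.32 -1.44] T [774. -22.  96.]
```

```bash
python3 -m handwheel '[{"gripper":0,"tx":0.0352,"ty":-0.0433,"tz":0.0085,"rx":0.23,"ry":-8.54,"rz":-0.42},{"gripper":0,"tx":0.0352,"ty":-0.0433,"tz":0.0085,"rx":0.23,"ry":-8.54,"rz":-0.42},{"gripper":0,"tx":0.0352,"ty":-0.0433,"tz":0.0085,"rx":0.23,"ry":-8.54,"rz":-0.42},{"gripper":0,"tx":0.0352,"ty":-0.0433,"tz":0.0085,"rx":0.23,"ry":-8.54,"rz":-0.42},{"gripper":0,"tx":0.0352,"ty":-0.0433,"tz":0.0085,"rx":0.23,"ry":-8.54,"rz":-0.42},{"gripper":0,"tx":0.0352,"ty":-0.0433,"tz":0.0085,"rx":0.23,"ry":-8.54,"rz":-0.42},{"gripper":0,"tx":0.0352,"ty":-0.0433,"tz":0.0085,"rx":0.23,"ry":-8.54,"rz":-0.42},{"gripper":0,"tx":0.0352,"ty":-0.0433,"tz":0.0085,"rx":0.23,"ry":-8.54,"rz":-0.42}]'
python3 - <<'E'
from pc import *
print(logq()['qpos'].round(2)); show()
P=M(*pick_pose((497,-249.5),np.radians(169.5),np.radians(12),0,27,15)); H=P.copy(); H[2,3]+=150
plan([('H',H,None)])
E
```

```text
t: 12.18
ee_pos: [489.4, -205.2, 395.8]
orientation: [0.292, 3.065, -0.003]
ft_force: [0.0, 0.3, 0.1]
width: 87.9
[-0.42  0.29  1.86  0.02  0.93 -1.82]
TCP [ 489.4 -205.2  395.8] grasp [ 499.5 -206.4  233.1] b [-0.062  0.008  0.998] y [0.189 0.982 0.004]
H: 2 x {"tx":0.0194,"ty":-0.0213,"tz":0.0278,"rx":0.09,"ry":-4.21,"rz":-0.20}
   q [-0.53  0.32  1.99  0.12  0.63 -2.01] T [ 449. -241.  336.]
```

```bash
python3 -m handwheel '[{"gripper":0,"tx":0.0194,"ty":-0.0213,"tz":0.0278,"rx":0.09,"ry":-4.21,"rz":-0.2},{"gripper":0,"tx":0.0194,"ty":-0.0213,"tz":0.0278,"rx":0.09,"ry":-4.21,"rz":-0.2},{"gripper":0,"tx":0,"ty":0,"tz":0,"rx":0,"ry":0,"rz":0}]'
python3 - <<'E'
from pc import *
logq();show()
p=snap('wrist','w9.png'); W=cloud(p)
P,br,wh,bk=seg_case(W,p['image'],(497,-249),60)
print([(k.sum(),P[k].mean(0).round(1)) for k in (br,wh,bk) if k.any()])
top=P[wh&(P[:,2]>38)]; print(cv2.minAreaRect(top[:,:2].astype(np.float32)))
P=M(*pick_pose((497,-249.5),np.radians(169.5),np.radians(12),0,27,15))
plan([('dn',P,3)])
E
```

```text
t: 12.55
ee_pos: [448.0, -239.8, 334.5]
orientation: [0.275, 2.931, -0.022]
ft_force: [-0.1, -0.1, 0.4]
width: 87.8
TCP [ 448.  -239.8  334.5] grasp [ 479.7 -245.3  174.7] b [-0.194  0.033  0.98 ] y [0.186 0.983 0.003]
[(np.int64(168), array([ 448.7, -237.9,   27.7])), (np.int64(2418), array([ 500.8, -248. ,   43.8])), (np.int64(849), array([ 466.9, -241.5,   39.9]))]
((502.24969482421875, -248.13002014160156), (43.6824836730957, 58.81459426879883), 78.71207427978516)
dn: 3 x {"tx":0.0103,"ty":-0.0004,"tz":0.0488,"rx":0.04,"ry":-0.16,"rz":-0.06}
   q [-0.53  0.61  2.04  0.24  0.31 -2.14] T [ 449. -241.  186.]
```

View pics/w9.png

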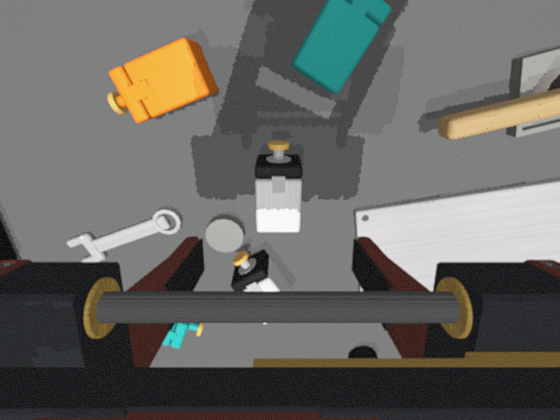

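Run:
```python
from pc import *
P=M(*pick_pose((496.4,-247.5),np.radians(169),np.radians(12),0,27,15))
plan([('dn',P,3)])
```

```text
dn: 3 x {"tx":0.0106,"ty":0.0004,"tz":0.0487,"rx":0.07,"ry":-0.16,"rz":0.10}
   q [-0.53  0.61  2.04  0.23  0.3  -2.12] T [ 448. -238.  186.]
```

```bash
python3 -m handwheel '[{"gripper":0,"tx":0.0106,"ty":0.0004,"tz":0.0487,"rx":0,"ry":-0.2,"rz":0},{"gripper":0,"tx":0.0106,"ty":0.0004,"tz":0.0487,"rx":0,"ry":-0.2,"rz":0},{"gripper":0,"tx":0.0106,"ty":0.0004,"tz":0.0487,"rx":0,"ry":-0.1,"rz":0},{"gripper":0,"tx":0,"ty":0,"tz":0,"rx":0,"ry":0,"rz":0},{"gripper":1,"tx":0,"ty":0,"tz":0,"rx":0,"ry":0,"rz":0},{"gripper":1,"tx":0,"ty":0,"tz":0,"rx":0,"ry":0,"rz":0},{"gripper":1,"tx":0,"ty":0,"tz":0,"rx":0,"ry":0,"rz":0},{"gripper":1,"tx":0,"ty":0,"tz":0,"rx":0,"ry":0,"rz":0}]'
python3 -m handwheel '[{"gripper":1,"tx":0,"ty":0,"tz":0,"rx":0,"ry":0,"rz":0}]'
python3 - <<'E'
from pc import *
logq();show()
p=snap('wrist','w10.png')
A,q=cur(); yaw=np.arctan2(-A[1,2],-A[0,2]); th=np.arcsin(np.hypot(A[0,2],A[1,2])); print(np.degrees(yaw),np.degrees(th))
U=A.copy(); U[2,3]+=80; H=A.copy(); H[2,3]+=200
Q=M(*place_pose((617,7),np.radians(349),th,0,64)); V=Q.copy();V[2,3]+=60
plan([('U',U,None),('H',H,None),('V',V,10),('Q',Q,4)])
E
```

```text
t: 13.6
ee_pos: [450.3, -238.5, 189.3]
orientation: [0.269, 2.913, -0.029]
ft_force: [1.0, 0.6, -0.4]
width: 51.2
t: 13.72
ee_pos: [450.1, -238.5, 188.8]
orientation: [0.27, 2.914, -0.028]
ft_force: [-1.3, -0.0, 8.2]
width: 43.9
TCP [ 450.1 -238.5  188.8] grasp [ 484.4 -244.8   29.6] b [-0.211  0.039  0.977] y [0.183 0.983 0.001]
169.5794516547862 12.360844462258333
U: 2 x {"tx":-0.0086,"ty":0.0000,"tz":-0.0391,"rx":0.00,"ry":0.00,"rz":0.00}
   q [-0.53  0.44  2.03  0.16  0.47 -2.05] T [ 450. -239.  269.]
H: 3 x {"tx":-0.0086,"ty":0.0000,"tz":-0.0391,"rx":0.00,"ry":0.00,"rz":0.00}
   q [-0.53  0.24  1.95  0.11  0.75 -1.99] T [ 450. -239.  389.]
V: 10 x {"tx":-0.0392,"ty":0.0271,"tz":0.0080,"rx":-0.02,"ry":9.00,"rz":0.04}
   q [-0.07  1.21  0.92  0.17  2.36 -1.42] T [773. -23. 159.]
Q: 4 x {"tx":-0.0147,"ty":0.0000,"tz":0.0032,"rx":0.00,"ry":0.00,"rz":-0.00}
   q [-0.07  1.3   0.88  0.17  2.31 -1.43] T [773. -23.  99.]
```

View pics/w10.png

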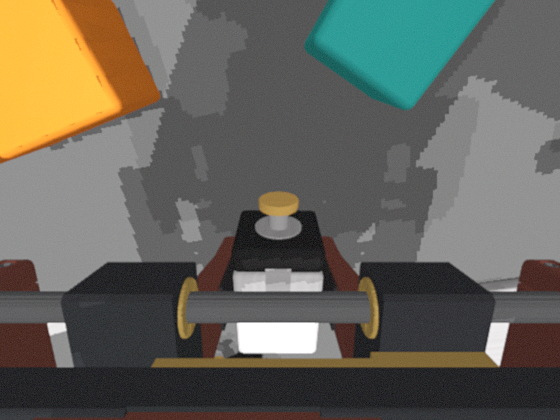

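```bash
python3 -m handwheel '[{"gripper":1,"tx":-0.0086,"ty":0,"tz":-0.0391,"rx":0,"ry":0,"rz":0},{"gripper":1,"tx":-0.0086,"ty":0,"tz":-0.0391,"rx":0,"ry":0,"rz":0},{"gripper":1,"tx":-0.0086,"ty":0,"tz":-0.0391,"rx":0,"ry":0,"rz":0},{"gripper":1,"tx":-0.0086,"ty":0,"tz":-0.0391,"rx":0,"ry":0,"rz":0},{"gripper":1,"tx":-0.0086,"ty":0,"tz":-0.0391,"rx":0,"ry":0,"rz":0}]'
python3 -m handwheel '[{"gripper":1,"tx":-0.0392,"ty":0.0271,"tz":0.008,"rx":0,"ry":9,"rz":0},{"gripper":1,"tx":-0.0392,"ty":0.0271,"tz":0.008,"rx":0,"ry":9,"rz":0},{"gripper":1,"tx":-0.0392,"ty":0.0271,"tz":0.008,"rx":0,"ry":9,"rz":0},{"gripper":1,"tx":-0.0392,"ty":0.0271,"tz":0.008,"rx":0,"ry":9,"rz":0},{"gripper":1,"tx":-0.0392,"ty":0.0271,"tz":0.008,"rx":0,"ry":9,"rz":0},{"gripper":1,"tx":-0.0392,"ty":0.0271,"tz":0.008,"rx":0,"ry":9,"rz":0},{"gripper":1,"tx":-0.0392,"ty":0.0271,"tz":0.008,"rx":0,"ry":9,"rz":0},{"gripper":1,"tx":0,"ty":0,"tz":0,"rx":0,"ry":0,"rz":0}]'
python3 - <<'E'
from pc import *
print(logq()['qpos'].round(2));show()
Q=M(*place_pose((620,7),np.radians(349.5),np.radians(12.36),0,61)); V=Q.copy();V[2,3]+=60
plan([('V',V,4),('Q',Q,4)])
E
```

```text
t: 14.4
ee_pos: [449.7, -238.3, 389.0]
orientation: [0.27, 2.917, -0.027]
ft_force: [0.7, 0.5, -3.2]
width: 44.0
t: 15.4
ee_pos: [720.0, -93.7, 262.9]
orientation: [-0.204, -2.24, -0.099]
ft_force: [-0.1, -0.3, -4.0]
width: 43.8
[-0.15  0.92  1.19  0.03  1.93 -1.54]
TCP [720.  -93.7 262.9] grasp [595.  -70.7 160.9] b [ 0.767 -0.142  0.626] y [0.181 0.983 0.001]
V: 4 x {"tx":-0.0288,"ty":0.0202,"tz":0.0036,"rx":-0.01,"ry":6.60,"rz":0.02}
   q [-0.06  1.22  0.9   0.17  2.36 -1.43] T [777. -22. 156.]
Q: 4 x {"tx":-0.0147,"ty":0.0000,"tz":0.0032,"rx":-0.00,"ry":0.00,"rz":-0.00}
   q [-0.06  1.3   0.86  0.16  2.32 -1.44] T [777. -22.  96.]
```

```bash
python3 -m handwheel '[{"gripper":1,"tx":-0.0288,"ty":0.0202,"tz":0.0036,"rx":0,"ry":6.6,"rz":0},{"gripper":1,"tx":-0.0288,"ty":0.0202,"tz":0.0036,"rx":0,"ry":6.6,"rz":0},{"gripper":1,"tx":-0.0288,"ty":0.0202,"tz":0.0036,"rx":0,"ry":6.6,"rz":0},{"gripper":1,"tx":-0.0288,"ty":0.0202,"tz":0.0036,"rx":0,"ry":6.6,"rz":0},{"gripper":1,"tx":-0.0147,"ty":0,"tz":0.0032,"rx":0,"ry":0,"rz":0},{"gripper":1,"tx":-0.0147,"ty":0,"tz":0.0032,"rx":0,"ry":0,"rz":0},{"gripper":1,"tx":-0.0147,"ty":0,"tz":0.0032,"rx":0,"ry":0,"rz":0},{"gripper":1,"tx":0,"ty":0,"tz":0,"rx":0,"ry":0,"rz":0}]'
python3 - <<'E'
from pc import *
print(logq()['qpos'].round(2));show()
p=snap('side'); cv2.imwrite('pics/s11.png',cv2.resize(p['image'][150:290,150:340],None,fx=4,fy=4)[:,:,::-1])
Q=M(*place_pose((620,7),np.radians(349.5),np.radians(12.36),0,59)); 
plan([('Q',Q,None)])
E
```

```text
t: 16.4
ee_pos: [777.9, -25.2, 118.5]
orientation: [-0.166, -1.79, -0.133]
ft_force: [-0.0, 0.1, -2.0]
width: 43.7
[-0.07  1.27  0.88  0.16  2.33 -1.43]
TCP [777.9 -25.2 118.5] grasp [621.7   4.1  82.1] b [ 0.958 -0.18   0.223] y [0.184 0.983 0.001]
Q: 1 x {"tx":-0.0243,"ty":0.0026,"tz":0.0078,"rx":0.11,"ry":0.56,"rz":0.03}
   q [-0.06  1.31  0.86  0.16  2.32 -1.44] T [777. -22.  94.]
```

View pics/s11.png

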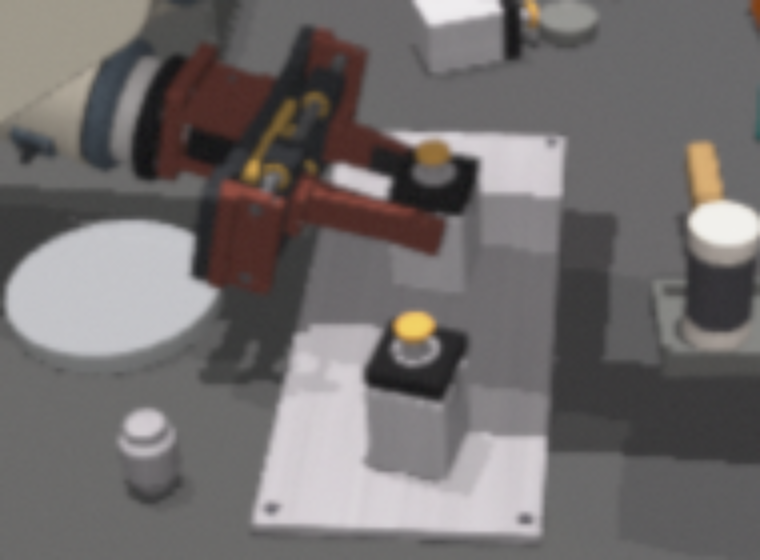

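```bash
python3 -m handwheel '[{"gripper":1,"tx":-0.0122,"ty":0.0013,"tz":0.0039,"rx":0.05,"ry":0.28,"rz":0},{"gripper":1,"tx":-0.0112,"ty":0.0013,"tz":0.0036,"rx":0.05,"ry":0.28,"rz":0},{"gripper":1,"tx":0,"ty":0,"tz":0,"rx":0,"ry":0,"rz":0},{"gripper":1,"tx":0,"ty":0,"tz":0,"rx":0,"ry":0,"rz":0}]'
python3 -m handwheel '[{"gripper":1,"tx":-0.001,"ty":0,"tz":0.0002,"rx":0,"ry":0,"rz":0},{"gripper":1,"tx":0,"ty":0,"tz":0,"rx":0,"ry":0,"rz":0},{"gripper":1,"tx":0,"ty":0,"tz":0,"rx":0,"ry":0,"rz":0}]'
python3 -c "
from mv import *
show()"
```

```text
t: 16.95
ee_pos: [776.5, -21.2, 94.1]
orientation: [-0.162, -1.78, -0.132]
ft_force: [-1.0, 0.4, -2.7]
width: 43.8
t: 17.32
ee_pos: [776.7, -21.3, 93.7]
orientation: [-0.163, -1.781, -0.132]
ft_force: [-0.4, 0.4, -3.5]
width: 44.0
TCP [776.7 -21.3  93.7] grasp [620.1   7.6  58.8] b [ 0.961 -0.177  0.214] y [0.182 0.983 0.001]
```

```bash
python3 -m handwheel '[{"gripper":1,"tx":-0.001,"ty":0,"tz":0.0002,"rx":0,"ry":0,"rz":0},{"gripper":1,"tx":0,"ty":0,"tz":0,"rx":0,"ry":0,"rz":0},{"gripper":1,"tx":0,"ty":0,"tz":0,"rx":0,"ry":0,"rz":0}]'
python3 -m handwheel '[{"gripper":1,"tx":-0.0008,"ty":0,"tz":0.0002,"rx":0,"ry":0,"rz":0},{"gripper":1,"tx":0,"ty":0,"tz":0,"rx":0,"ry":0,"rz":0},{"gripper":1,"tx":0,"ty":0,"tz":0,"rx":0,"ry":0,"rz":0}]'
```

```text
t: 17.7
ee_pos: [776.8, -21.3, 93.4]
orientation: [-0.162, -1.78, -0.132]
ft_force: [-0.6, 0.2, 5.5]
width: 44.2
t: 18.08
ee_pos: [776.9, -21.3, 93.2]
orientation: [-0.162, -1.779, -0.132]
ft_force: [-1.5, 0.8, 9.2]
width: 44.1
```

```bash
python3 -m handwheel '[{"gripper":0,"tx":0,"ty":0,"tz":0,"rx":0,"ry":0,"rz":0},{"gripper":0,"tx":0,"ty":0,"tz":0,"rx":0,"ry":0,"rz":0},{"gripper":0,"tx":0,"ty":0,"tz":0,"rx":0,"ry":0,"rz":0},{"gripper":0,"tx":0,"ty":0,"tz":0,"rx":0,"ry":0,"rz":0},{"gripper":0,"tx":0.003,"ty":0,"tz":-0.02,"rx":0,"ry":0,"rz":0},{"gripper":0,"tx":0.005,"ty":0,"tz":-0.04,"rx":0,"ry":0,"rz":0},{"gripper":0,"tx":0.05,"ty":0,"tz":-0.012,"rx":0,"ry":0,"rz":0},{"gripper":0,"tx":0.05,"ty":0,"tz":-0.012,"rx":0,"ry":0,"rz":0}]'
python3 -m handwheel '[{"gripper":0,"tx":0.05,"ty":0,"tz":-0.012,"rx":0,"ry":0,"rz":0},{"gripper":0,"tx":0,"ty":0,"tz":0,"rx":0,"ry":0,"rz":0}]'
python3 - <<'E'
from pc import *
print(logq()['qpos']);show()
t=snap('top','t12.png'); s=snap('side','s12.png')
c=(614,-287)
for n,p in(('top',t),('side',s)):
        W=cloud(p); P,br,wh,bk=seg_case(W,p['image'],c,65)
        print(n,c,[ (k.sum(),P[k].mean(0).round(1) if k.any() else None) for k in(br,wh,bk)])
        top=P[wh&(P[:,2]>38)]
        if len(top)>5:
            r=cv2.minAreaRect(top[:,:2].astype(np.float32)); print('   rect',r)
go((613.5,-288.5),-159,20,1,6,(612,-115))
E
```

```text
t: 19.08
ee_pos: [834.5, -32.2, 214.2]
orientation: [-0.163, -1.778, -0.132]
ft_force: [0.7, 0.1, 0.2]
width: 87.8
t: 19.32
ee_pos: [836.8, -32.5, 273.3]
orientation: [-0.162, -1.789, -0.132]
ft_force: [0.1, 0.1, -0.3]
width: 87.9
[-0.06976091  1.18773563  0.69191559  0.2140826   2.59730509 -1.3635505 ]
TCP [836.8 -32.5 273.3] grasp [680.5  -3.6 237.1] b [ 0.959 -0.177  0.222] y [0.181 0.983 0.002]
top (614, -287) [(np.int64(14), array([ 567.7, -305.3,   27. ])), (np.int64(288), array([ 618.6, -286.1,   42.2])), (np.int64(99), array([ 588.6, -292.9,   35.5]))]
   rect ((618.5829467773438, -286.77899169921875), (58.523231506347656, 43.28424072265625), 21.457914352416992)
side (614, -287) [(np.int64(8), array([ 566.3, -299.4,   29.8])), (np.int64(210), array([ 614.7, -280.4,   42.9])), (np.int64(66), array([ 581.4, -283.5,   33.5]))]
   rect ((612.0674438476562, -286.9118347167969), (68.92552185058594, 50.722965240478516), 22.30193328857422)
H: 16 x {"tx":-0.0121,"ty":-0.0293,"tz":-0.0148,"rx":-7.11,"ry":-1.28,"rz":6.22}
   q [-0.58  0.44  1.69  0.38  0.84  0.39] T [ 556. -311.  380.]
U: 3 x {"tx":-0.0137,"ty":0.0000,"tz":0.0376,"rx":0.00,"ry":0.00,"rz":-0.00}
   q [-0.58  0.6   1.75  0.48  0.64  0.25] T [ 556. -311.  260.]
P: 2 x {"tx":-0.0137,"ty":0.0000,"tz":0.0376,"rx":0.00,"ry":0.00,"rz":-0.00}
   q [-0.58  0.73  1.76  0.59  0.52  0.12] T [ 556. -311.  180.]
U: 2 x {"tx":0.0137,"ty":0.0000,"tz":-0.0376,"rx":0.00,"ry":0.00,"rz":-0.00}
   q [-0.58  0.6   1.75  0.48  0.64  0.25] T [ 556. -311.  260.]
H: 3 x {"tx":0.0137,"ty":-0.0000,"tz":-0.0376,"rx":0.00,"ry":0.00,"rz":-0.00}
   q [-0.58  0.44  1.69  0.38  0.84  0.39] T [ 556. -311.  380.]
V: 9 x {"tx":0.0410,"ty":-0.0181,"tz":0.0115,"rx":0.00,"ry":-10.00,"rz":-0.00}
   q [-0.03  1.13  1.02 -0.45  2.14  1.18] T [760. -58. 179.]
Q: 2 x {"tx":0.0329,"ty":0.0000,"tz":0.0120,"rx":-0.00,"ry":-0.00,"rz":0.00}
   q [-0.03  1.22  0.99 -0.43  2.08  1.21] T [760. -58. 109.]
```

View pics/s12.png

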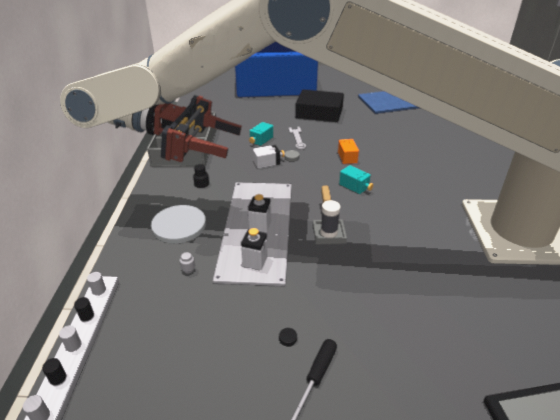

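Run:
```python
from pc import *
A,q=cur()
P=M(*pick_pose((613.5,-288.5),np.radians(-159),np.radians(20),1,27,6)); H=P.copy();H[2,3]+=150
# tool-down with same yaw
y=A[:3,1].copy(); y[2]=0; y/=np.linalg.norm(y); z=np.array([0,0,-1.]); x=np.cross(y,z)
D=M([540,-200,420],np.c_[x,y,z])
Rr=R.from_rotvec([0,0,np.radians(150)]).as_matrix(); D2=D.copy(); D2[:3,:3]=D[:3,:3]@Rr; D2[:3,3]=[545,-250,400]
plan([('D',D,None),('D2',D2,None),('H',H,None)])
```

```text
D: 8 x {"tx":0.0397,"ty":-0.0273,"tz":0.0093,"rx":0.00,"ry":-9.70,"rz":0.00}
   q [-0.38  0.33  1.73 -0.    1.08 -1.76] T [ 540. -200.  420.]
D2: 15 x {"tx":-0.0045,"ty":-0.0003,"tz":0.0013,"rx":-0.00,"ry":-0.00,"rz":10.00}
   q [-0.45  0.39  1.69  0.    1.06  0.78] T [ 545. -250.  400.]
H: 3 x {"tx":-0.0062,"ty":0.0203,"tz":0.0228,"rx":0.09,"ry":6.67,"rz":-0.48}
   q [-0.58  0.5   1.72  0.42  0.76  0.34] T [ 556. -311.  330.]
```

```bash
python3 -m handwheel '[{"gripper":0,"tx":0.0397,"ty":-0.0273,"tz":0.0093,"rx":0,"ry":-9.7,"rz":0},{"gripper":0,"tx":0.0397,"ty":-0.0273,"tz":0.0093,"rx":0,"ry":-9.7,"rz":0},{"gripper":0,"tx":0.0397,"ty":-0.0273,"tz":0.0093,"rx":0,"ry":-9.7,"rz":0},{"gripper":0,"tx":0.0397,"ty":-0.0273,"tz":0.0093,"rx":0,"ry":-9.7,"rz":0},{"gripper":0,"tx":0.0397,"ty":-0.0273,"tz":0.0093,"rx":0,"ry":-9.7,"rz":0},{"gripper":0,"tx":0.0397,"ty":-0.0273,"tz":0.0093,"rx":0,"ry":-9.7,"rz":0},{"gripper":0,"tx":0.0397,"ty":-0.0273,"tz":0.0093,"rx":0,"ry":-9.7,"rz":0},{"gripper":0,"tx":0.0397,"ty":-0.0273,"tz":0.0093,"rx":0,"ry":-9.7,"rz":0}]'
python3 -m handwheel '[{"gripper":0,"tx":-0.0045,"ty":0,"tz":0,"rx":0,"ry":0,"rz":10},{"gripper":0,"tx":-0.0045,"ty":0,"tz":0,"rx":0,"ry":0,"rz":10},{"gripper":0,"tx":-0.0045,"ty":0,"tz":0,"rx":0,"ry":0,"rz":10},{"gripper":0,"tx":-0.0045,"ty":0,"tz":0,"rx":0,"ry":0,"rz":10},{"gripper":0,"tx":-0.0045,"ty":0,"tz":0,"rx":0,"ry":0,"rz":10},{"gripper":0,"tx":-0.0045,"ty":0,"tz":0,"rx":0,"ry":0,"rz":10},{"gripper":0,"tx":-0.0045,"ty":0,"tz":0,"rx":0,"ry":0,"rz":10},{"gripper":0,"tx":-0.0045,"ty":0,"tz":0,"rx":0,"ry":0,"rz":10}]'
python3 -m handwheel '[{"gripper":0,"tx":-0.0045,"ty":0,"tz":0,"rx":0,"ry":0,"rz":10},{"gripper":0,"tx":-0.0045,"ty":0,"tz":0,"rx":0,"ry":0,"rz":10},{"gripper":0,"tx":-0.0045,"ty":0,"tz":0,"rx":0,"ry":0,"rz":10},{"gripper":0,"tx":-0.0045,"ty":0,"tz":0,"rx":0,"ry":0,"rz":10},{"gripper":0,"tx":-0.0045,"ty":0,"tz":0,"rx":0,"ry":0,"rz":10},{"gripper":0,"tx":-0.0045,"ty":0,"tz":0,"rx":0,"ry":0,"rz":10},{"gripper":0,"tx":-0.0045,"ty":0,"tz":0,"rx":0,"ry":0,"rz":10}]'
python3 - <<'E'
from pc import *
print(logq()['qpos']);show()
P=M(*pick_pose((613.5,-288.5),np.radians(-159),np.radians(20),1,27,6)); H=P.copy();H[2,3]+=150
plan([('H',H,None)])
E
```

```text
t: 20.42
ee_pos: [538.4, -200.4, 418.9]
orientation: [0.286, 3.126, -0.0]
ft_force: [1.1, -0.2, -0.2]
width: 87.9
t: 21.42
ee_pos: [563.1, -223.6, 417.7]
orientation: [-2.233, -2.203, 0.003]
ft_force: [-0.1, -0.7, -0.4]
width: 87.6
t: 22.3
ee_pos: [547.9, -249.1, 417.7]
orientation: [-3.095, -0.524, 0.006]
ft_force: [0.5, 0.7, -0.5]
width: 87.6
[-4.46549203e-01  3.75963845e-01  1.67021430e+00  2.02841785e-04
  1.10039678e+00  7.88765632e-01]
TCP [ 547.9 -249.1  417.7] grasp [ 547.2 -248.8  254.7] b [ 0.004 -0.002  1.   ] y [ 0.329 -0.944 -0.004]
H: 3 x {"tx":-0.0078,"ty":0.0203,"tz":0.0285,"rx":0.03,"ry":6.73,"rz":-0.60}
   q [-0.58  0.5   1.72  0.42  0.76  0.34] T [ 556. -311.  330.]
```

```bash
python3 -m handwheel '[{"gripper":0,"tx":-0.0078,"ty":0.0203,"tz":0.0285,"rx":0,"ry":6.73,"rz":-0.6},{"gripper":0,"tx":-0.0078,"ty":0.0203,"tz":0.0285,"rx":0,"ry":6.73,"rz":-0.6},{"gripper":0,"tx":-0.0078,"ty":0.0203,"tz":0.0285,"rx":0,"ry":6.73,"rz":-0.6},{"gripper":0,"tx":0,"ty":0,"tz":0,"rx":0,"ry":0,"rz":0}]'
python3 - <<'E'
from pc import *
logq();show()
p=snap('wrist','w13.png'); W=cloud(p)
P,br,wh,bk=seg_case(W,p['image'],(613,-288),60)
print([(k.sum(),P[k].mean(0).round(1)) for k in (br,wh,bk) if k.any()])
top=P[wh&(P[:,2]>38)]; print(cv2.minAreaRect(top[:,:2].astype(np.float32)))
P=M(*pick_pose((613.5,-288.5),np.radians(-159),np.radians(20),1,27,6))
plan([('dn',P,3)])
E
```

```text
t: 22.8
ee_pos: [555.3, -311.3, 328.4]
orientation: [-2.98, -0.556, -0.521]
ft_force: [0.1, 0.1, -0.0]
width: 87.9
TCP [ 555.3 -311.3  328.4] grasp [ 606.8 -291.   175.1] b [-0.316 -0.125  0.941] y [ 0.361 -0.933 -0.002]
[(np.int64(2598), array([ 619.1, -284.4,   44.2])), (np.int64(551), array([ 586.6, -297. ,   44. ]))]
((617.8560180664062, -284.8600158691406), (59.55648422241211, 43.771690368652344), 21.209962844848633)
dn: 3 x {"tx":-0.0170,"ty":-0.0001,"tz":0.0470,"rx":-0.03,"ry":0.04,"rz":0.07}
   q [-0.58  0.73  1.76  0.59  0.52  0.12] T [ 556. -311.  180.]
```

View pics/w13.png

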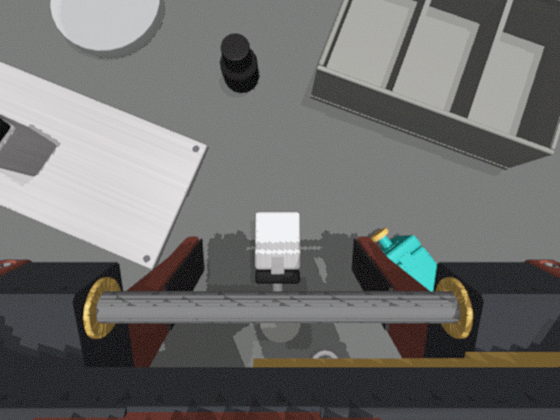

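```bash
python3 -m handwheel '[{"gripper":0,"tx":-0.017,"ty":-0.0006,"tz":0.047,"rx":0,"ry":0,"rz":0},{"gripper":0,"tx":-0.017,"ty":-0.0006,"tz":0.047,"rx":0,"ry":0,"rz":0},{"gripper":0,"tx":-0.017,"ty":-0.0006,"tz":0.047,"rx":0,"ry":0,"rz":0},{"gripper":0,"tx":0,"ty":0,"tz":0,"rx":0,"ry":0,"rz":0},{"gripper":1,"tx":0,"ty":0,"tz":0,"rx":0,"ry":0,"rz":0},{"gripper":1,"tx":0,"ty":0,"tz":0,"rx":0,"ry":0,"rz":0},{"gripper":1,"tx":0,"ty":0,"tz":0,"rx":0,"ry":0,"rz":0},{"gripper":1,"tx":0,"ty":0,"tz":0,"rx":0,"ry":0,"rz":0}]'
python3 -m handwheel '[{"gripper":1,"tx":0,"ty":0,"tz":0,"rx":0,"ry":0,"rz":0},{"gripper":1,"tx":0,"ty":0,"tz":0,"rx":0,"ry":0,"rz":0}]'
python3 - <<'E'
from pc import *
logq();show()
A,q=cur(); yaw=np.arctan2(-A[1,2],-A[0,2]); th=np.arcsin(np.hypot(A[0,2],A[1,2])); print(np.degrees(yaw),np.degrees(th))
U=A.copy(); U[2,3]+=80; H=A.copy(); H[2,3]+=200
Q=M(*place_pose((617,-113),yaw+np.pi,th,1,55)); V=Q.copy();V[2,3]+=60
plan([('U',U,None),('H',H,3),('V',V,10),('Q',Q,4)])
E
```

```text
t: 23.85
ee_pos: [557.3, -309.7, 183.9]
orientation: [-2.983, -0.563, -0.533]
ft_force: [0.1, -0.1, -0.3]
width: 51.5
t: 24.1
ee_pos: [557.1, -309.5, 183.4]
orientation: [-2.982, -0.562, -0.532]
ft_force: [-2.7, 0.2, 6.4]
width: 44.1
TCP [ 557.1 -309.5  183.4] grasp [ 609.7 -289.6   30.4] b [-0.323 -0.122  0.939] y [ 0.363 -0.932  0.004]
-159.33341549323023 20.17837065145305
U: 2 x {"tx":0.0138,"ty":0.0002,"tz":-0.0375,"rx":-0.00,"ry":0.00,"rz":0.00}
   q [-0.58  0.6   1.75  0.49  0.64  0.25] T [ 557. -309.  263.]
H: 3 x {"tx":0.0138,"ty":0.0002,"tz":-0.0375,"rx":-0.00,"ry":0.00,"rz":0.00}
   q [-0.58  0.43  1.69  0.38  0.84  0.39] T [ 557. -309.  383.]
V: 10 x {"tx":0.0373,"ty":-0.0160,"tz":0.0113,"rx":0.05,"ry":-9.00,"rz":0.05}
   q [-0.03  1.14  1.02 -0.44  2.13  1.18] T [760. -59. 171.]
Q: 4 x {"tx":0.0141,"ty":-0.0000,"tz":0.0052,"rx":-0.00,"ry":0.00,"rz":-0.00}
   q [-0.03  1.22  0.99 -0.43  2.08  1.21] T [760. -59. 111.]
```

```bash
python3 -m handwheel '[{"gripper":1,"tx":0.0138,"ty":0.0002,"tz":-0.0375,"rx":0,"ry":0,"rz":0},{"gripper":1,"tx":0.0138,"ty":0.0002,"tz":-0.0375,"rx":0,"ry":0,"rz":0},{"gripper":1,"tx":0.0138,"ty":0.0002,"tz":-0.0375,"rx":0,"ry":0,"rz":0},{"gripper":1,"tx":0.0138,"ty":0.0002,"tz":-0.0375,"rx":0,"ry":0,"rz":0},{"gripper":1,"tx":0.0138,"ty":0.0002,"tz":-0.0375,"rx":0,"ry":0,"rz":0},{"gripper":1,"tx":0,"ty":0,"tz":0,"rx":0,"ry":0,"rz":0}]'
python3 - <<'E'
from pc import *
show()
Q=M(*place_pose((618,-134),np.radians(20.7),np.radians(20.2),1,52)); V=Q.copy();V[2,3]+=80
q=plan([('V',V,10),('Q',Q,4)])
E
```

```text
t: 24.85
ee_pos: [557.8, -309.9, 385.2]
orientation: [-2.985, -0.564, -0.537]
ft_force: [0.6, 0.4, -3.3]
width: 44.0
TCP [ 557.8 -309.9  385.2] grasp [ 611.  -290.7  232.4] b [-0.327 -0.118  0.938] y [ 0.363 -0.932  0.009]
V: 10 x {"tx":0.0359,"ty":-0.0141,"tz":0.0100,"rx":0.08,"ry":-9.01,"rz":0.04}
   q [-0.06  1.12  1.02 -0.47  2.14  1.15] T [761. -80. 188.]
Q: 4 x {"tx":0.0188,"ty":0.0000,"tz":0.0069,"rx":0.00,"ry":-0.00,"rz":-0.00}
   q [-0.06  1.23  0.98 -0.45  2.08  1.19] T [761. -80. 108.]
```

```bash
python3 -m handwheel '[{"gripper":1,"tx":0.0359,"ty":-0.0141,"tz":0.01,"rx":0.08,"ry":-9.01,"rz":0},{"gripper":1,"tx":0.0359,"ty":-0.0141,"tz":0.01,"rx":0.08,"ry":-9.01,"rz":0},{"gripper":1,"tx":0.0359,"ty":-0.0141,"tz":0.01,"rx":0.08,"ry":-9.01,"rz":0},{"gripper":1,"tx":0.0359,"ty":-0.0141,"tz":0.01,"rx":0.08,"ry":-9.01,"rz":0},{"gripper":1,"tx":0.0359,"ty":-0.0141,"tz":0.01,"rx":0.08,"ry":-9.01,"rz":0},{"gripper":1,"tx":0.0359,"ty":-0.0141,"tz":0.01,"rx":0.08,"ry":-9.01,"rz":0},{"gripper":1,"tx":0.0359,"ty":-0.0141,"tz":0.01,"rx":0.08,"ry":-9.01,"rz":0},{"gripper":1,"tx":0,"ty":0,"tz":0,"rx":0,"ry":0,"rz":0}]'
python3 - <<'E'
from pc import *
show();print(logq()['qpos'].round(2))
Q=M(*place_pose((618,-134),np.radians(20.7),np.radians(20.2),1,52)); V=Q.copy();V[2,3]+=40
q=plan([('V',V,5),('Q',Q,3)])
s=snap('side','s14.png')
E
```

```text
t: 25.85
ee_pos: [734.5, -131.5, 279.6]
orientation: [2.757, 0.528, -1.099]
ft_force: [0.3, -1.1, -4.3]
width: 43.7
TCP [ 734.5 -131.5  279.6] grasp [ 629.8 -171.   161.1] b [0.642 0.243 0.727] y [ 0.365 -0.931 -0.011]
[-0.14  0.88  1.19 -0.34  1.75  1.11]
V: 5 x {"tx":0.0266,"ty":-0.0075,"tz":0.0085,"rx":0.05,"ry":-5.29,"rz":0.19}
   q [-0.06  1.17  1.   -0.46  2.11  1.17] T [761. -80. 148.]
Q: 3 x {"tx":0.0125,"ty":0.0000,"tz":0.0046,"rx":0.00,"ry":-0.00,"rz":-0.00}
   q [-0.06  1.23  0.98 -0.45  2.08  1.19] T [761. -80. 108.]
```

View pics/s14.png

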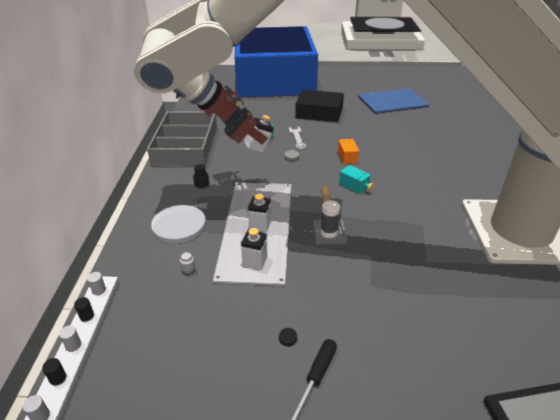

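Run:
```python
from pc import *
Q=M(*place_pose((585,-134),np.radians(10),np.radians(20.2),1,52)); V=Q.copy();V[2,3]+=60
q=plan([('V',V,5),('Q',Q,4)])
```

```text
V: 5 x {"tx":0.0197,"ty":-0.0044,"tz":0.0123,"rx":1.85,"ry":-5.31,"rz":1.35}
   q [-0.12  1.12  1.07 -0.32  2.13  1.29] T [ 736. -107.  168.]
Q: 4 x {"tx":0.0141,"ty":-0.0000,"tz":0.0052,"rx":0.00,"ry":0.00,"rz":0.00}
   q [-0.12  1.2   1.04 -0.31  2.08  1.31] T [ 736. -107.  108.]
```

```bash
python3 -m handwheel '[{"gripper":1,"tx":0.0197,"ty":-0.0044,"tz":0.0123,"rx":1.85,"ry":-5.31,"rz":1.35},{"gripper":1,"tx":0.0197,"ty":-0.0044,"tz":0.0123,"rx":1.85,"ry":-5.31,"rz":1.35},{"gripper":1,"tx":0.0197,"ty":-0.0044,"tz":0.0123,"rx":1.85,"ry":-5.31,"rz":1.35},{"gripper":1,"tx":0.0197,"ty":-0.0044,"tz":0.0123,"rx":1.85,"ry":-5.31,"rz":1.35},{"gripper":1,"tx":0.0197,"ty":-0.0044,"tz":0.0123,"rx":1.85,"ry":-5.31,"rz":1.35},{"gripper":1,"tx":0,"ty":0,"tz":0,"rx":0,"ry":0,"rz":0}]'
python3 - <<'E'
from pc import *
show();print(logq()['qpos'].round(2))
Q=M(*place_pose((585,-134),np.radians(10),np.radians(20.2),1,52))
q=plan([('Q',Q,4)])
s=snap('side','s15.png')
E
```

```text
t: 26.65
ee_pos: [735.5, -109.9, 171.4]
orientation: [2.493, 0.213, -1.731]
ft_force: [0.1, -0.5, -3.7]
width: 43.9
TCP [ 735.5 -109.9  171.4] grasp [ 585.  -136.   114.5] b [0.923 0.16  0.349] y [ 0.17  -0.985  0.001]
[-0.12  1.12  1.07 -0.32  2.13  1.29]
Q: 4 x {"tx":0.0148,"ty":-0.0006,"tz":0.0054,"rx":-0.04,"ry":-0.06,"rz":-0.04}
   q [-0.12  1.2   1.04 -0.31  2.08  1.31] T [ 736. -107.  108.]
```

View pics/s15.png

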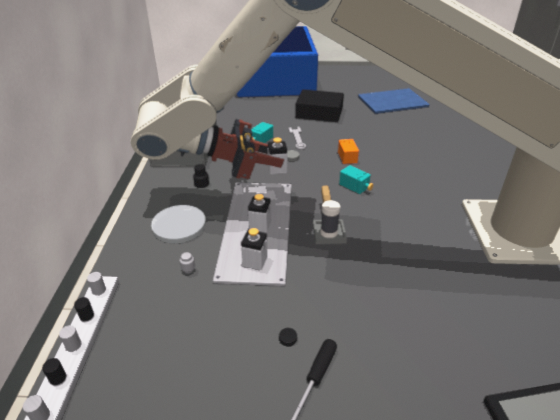

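```bash
python3 -m handwheel '[{"gripper":1,"tx":0.0148,"ty":-0.0006,"tz":0.0054,"rx":0,"ry":0,"rz":0},{"gripper":1,"tx":0.0148,"ty":-0.0006,"tz":0.0054,"rx":0,"ry":0,"rz":0},{"gripper":1,"tx":0.0148,"ty":-0.0006,"tz":0.0054,"rx":0,"ry":0,"rz":0},{"gripper":1,"tx":0.0148,"ty":-0.0006,"tz":0.0054,"rx":0,"ry":0,"rz":0},{"gripper":1,"tx":0,"ty":0,"tz":0,"rx":0,"ry":0,"rz":0},{"gripper":1,"tx":0,"ty":0,"tz":0,"rx":0,"ry":0,"rz":0},{"gripper":1,"tx":0,"ty":0,"tz":0,"rx":0,"ry":0,"rz":0}]'
python3 -m handwheel '[{"gripper":1,"tx":0.0015,"ty":0,"tz":0.0005,"rx":0,"ry":0,"rz":0},{"gripper":1,"tx":0,"ty":0,"tz":0,"rx":0,"ry":0,"rz":0},{"gripper":1,"tx":0,"ty":0,"tz":0,"rx":0,"ry":0,"rz":0}]'
python3 -c "
from mv import *
show()"
```

```text
t: 27.58
ee_pos: [737.0, -106.5, 110.8]
orientation: [2.492, 0.212, -1.729]
ft_force: [-1.0, -0.8, -4.1]
width: 44.1
t: 27.95
ee_pos: [736.8, -106.4, 108.7]
orientation: [2.492, 0.212, -1.73]
ft_force: [-0.1, -0.4, -3.1]
width: 43.9
TCP [ 736.8 -106.4  108.7] grasp [ 586.4 -132.8   51.8] b [0.923 0.162 0.349] y [ 0.171 -0.985  0.004]
```

```bash
python3 -m handwheel '[{"gripper":1,"tx":0.0019,"ty":0,"tz":0.0007,"rx":0,"ry":0,"rz":0},{"gripper":1,"tx":0,"ty":0,"tz":0,"rx":0,"ry":0,"rz":0},{"gripper":1,"tx":0,"ty":0,"tz":0,"rx":0,"ry":0,"rz":0}]'
python3 -m handwheel '[{"gripper":1,"tx":0.001,"ty":0,"tz":0.0003,"rx":0,"ry":0,"rz":0},{"gripper":1,"tx":0,"ty":0,"tz":0,"rx":0,"ry":0,"rz":0},{"gripper":1,"tx":0,"ty":0,"tz":0,"rx":0,"ry":0,"rz":0}]'
python3 -m handwheel '[{"gripper":1,"tx":0.001,"ty":0,"tz":0.0003,"rx":0,"ry":0,"rz":0},{"gripper":1,"tx":0,"ty":0,"tz":0,"rx":0,"ry":0,"rz":0},{"gripper":1,"tx":0,"ty":0,"tz":0,"rx":0,"ry":0,"rz":0}]'
```

```text
t: 28.32
ee_pos: [736.9, -106.5, 106.9]
orientation: [2.491, 0.212, -1.73]
ft_force: [2.0, 0.2, -1.7]
width: 43.9
t: 28.7
ee_pos: [737.1, -106.4, 106.7]
orientation: [2.49, 0.211, -1.731]
ft_force: [1.6, -1.1, 6.0]
width: 43.9
t: 29.08
ee_pos: [737.2, -106.5, 106.4]
orientation: [2.489, 0.211, -1.733]
ft_force: [0.5, -0.2, 8.2]
width: 43.8
```

Contact. Release and go up.

```bash
python3 -m handwheel '[{"gripper":0,"tx":0,"ty":0,"tz":0,"rx":0,"ry":0,"rz":0},{"gripper":0,"tx":0,"ty":0,"tz":0,"rx":0,"ry":0,"rz":0},{"gripper":0,"tx":0,"ty":0,"tz":0,"rx":0,"ry":0,"rz":0},{"gripper":0,"tx":0,"ty":0,"tz":0,"rx":0,"ry":0,"rz":0},{"gripper":0,"tx":-0.014,"ty":0,"tz":-0.0102,"rx":0,"ry":0,"rz":0},{"gripper":0,"tx":-0.028,"ty":0,"tz":-0.0203,"rx":0,"ry":0,"rz":0},{"gripper":0,"tx":-0.047,"ty":0,"tz":-0.017,"rx":0,"ry":0,"rz":0},{"gripper":0,"tx":-0.047,"ty":0,"tz":-0.017,"rx":0,"ry":0,"rz":0}]'
python3 -m handwheel '[{"gripper":0,"tx":-0.047,"ty":0,"tz":-0.017,"rx":0,"ry":0,"rz":0},{"gripper":0,"tx":-0.047,"ty":0,"tz":-0.017,"rx":0,"ry":0,"rz":0},{"gripper":0,"tx":0,"ty":0,"tz":0,"rx":0,"ry":0,"rz":0}]'
python3 - <<'E'
from pc import *
show();print(logq()['qpos'].round(2))
s=snap('side','s16.png');t=snap('top','t16.png')
for nm in ('case_a','mallet','rest'):
  for n,p in(('s',s),('t',t)):
    for k in recognise(p,nm):
      if k['p']>.3:
        uv=np.array(k['xy'])*[560,420]; print(nm,n,round(k['p'],2),uv.round(),w_depth(p,uv).round()[0])
E
```

```text
t: 30.08
ee_pos: [749.9, -103.6, 257.0]
orientation: [2.492, 0.212, -1.729]
ft_force: [0.3, 0.9, 0.7]
width: 88.0
t: 30.45
ee_pos: [749.4, -103.5, 361.5]
orientation: [2.498, 0.209, -1.718]
ft_force: [-0.1, 0.9, 0.1]
width: 88.0
TCP [ 749.4 -103.5  361.5] grasp [ 599.5 -129.9  303.3] b [0.92  0.162 0.357] y [ 0.171 -0.985  0.006]
[-0.11  0.92  1.02 -0.38  2.36  1.2 ]
case_a s 0.94 [351. 150.] [ 373. -292.   44.]
case_a s 0.83 [277. 179.] [ 576. -115.   59.]
case_a s 0.75 [254. 248.] [611. 154.  73.]
case_a s 0.73 [351. 180.] [ 384. -155.   32.]
case_a s 0.67 [260. 211.] [608.  30.  72.]
case_a s 0.65 [263. 135.] [ 631. -398.   31.]
case_a t 0.92 [390. 279.] [ 381. -320.   45.]
case_a t 0.89 [423. 192.] [ 629. -425.   38.]
case_a t 0.71 [337. 283.] [ 370. -173.   40.]
mallet s 0.91 [330. 214.] [453.  42.  76.]
mallet t 0.75 [271. 255.] [441.  11.  83.]
rest s 0.65 [326. 238.] [458.  56.  16.]
rest s 0.41 [255. 249.] [611. 152.  67.]
rest t 0.78 [269. 261.] [433.  19.  14.]
```

View pics/s16.png

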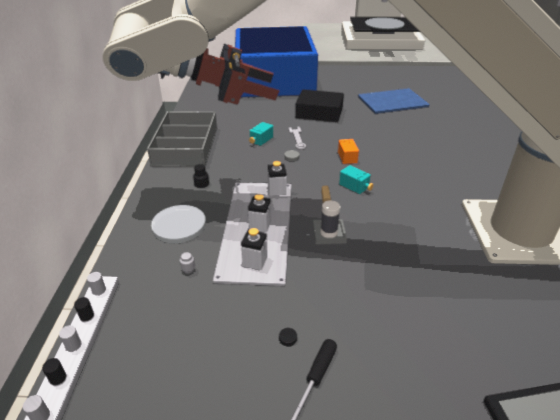

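View pics/t16.png

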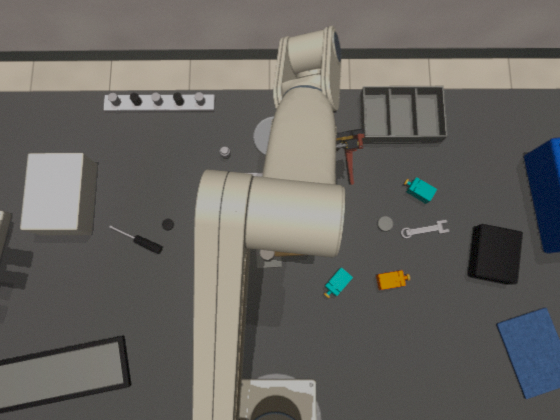

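Run:
```python
from pc import *
H=M([430,10,400],np.array([[0,1,0],[1,0,0],[0,0,-1.]]))
A,q=cur(); n,r,E=rows(A,H,None); print(n)
B=A.copy()
for i in range(n): B=B@E; print(B[:3,3].round(),(B[:3,3]+182*B[:3,2]).round())
plan([('H',H,None)])
```

```text
11
[731. -75. 360.] [ 572. -116.  281.]
[710. -50. 368.] [ 563. -100.  274.]
[686. -28. 377.] [552. -84. 267.]
[658.  -9. 386.] [540. -68. 260.]
[629.   6. 394.] [527. -54. 254.]
[597.  16. 400.] [513. -40. 249.]
[564.  23. 405.] [498. -27. 243.]
[530.  25. 408.] [482. -16. 237.]
[496.  23. 408.] [465.  -6. 231.]
[462.  18. 406.] [448.   3. 225.]
[430.  10. 400.] [430.  10. 218.]
H: 11 x {"tx":-0.0112,"ty":-0.0308,"tz":0.0091,"rx":-4.38,"ry":5.23,"rz":-6.32}
   q [-0.    0.14  2.05 -0.    0.96 -0.  ] T [430.  10. 400.]
```

```bash
python3 -m handwheel '[{"gripper":0,"tx":-0.0112,"ty":-0.0308,"tz":0.0091,"rx":-4.38,"ry":5.23,"rz":-6.32},{"gripper":0,"tx":-0.0112,"ty":-0.0308,"tz":0.0091,"rx":-4.38,"ry":5.23,"rz":-6.32},{"gripper":0,"tx":-0.0112,"ty":-0.0308,"tz":0.0091,"rx":-4.38,"ry":5.23,"rz":-6.32},{"gripper":0,"tx":-0.0112,"ty":-0.0308,"tz":0.0091,"rx":-4.38,"ry":5.23,"rz":-6.32},{"gripper":0,"tx":-0.0112,"ty":-0.0308,"tz":0.0091,"rx":-4.38,"ry":5.23,"rz":-6.32},{"gripper":0,"tx":-0.0112,"ty":-0.0308,"tz":0.0091,"rx":-4.38,"ry":5.23,"rz":-6.32},{"gripper":0,"tx":-0.0112,"ty":-0.0308,"tz":0.0091,"rx":-4.38,"ry":5.23,"rz":-6.32},{"gripper":0,"tx":-0.0112,"ty":-0.0308,"tz":0.0091,"rx":-4.38,"ry":5.23,"rz":-6.32}]'
python3 -m handwheel '[{"gripper":0,"tx":-0.0112,"ty":-0.0308,"tz":0.0091,"rx":-4.38,"ry":5.23,"rz":-6.32},{"gripper":0,"tx":-0.0112,"ty":-0.0308,"tz":0.0091,"rx":-4.38,"ry":5.23,"rz":-6.32},{"gripper":0,"tx":-0.0112,"ty":-0.0308,"tz":0.0091,"rx":-4.38,"ry":5.23,"rz":-6.32},{"gripper":0,"tx":0,"ty":0,"tz":0,"rx":0,"ry":0,"rz":0}]'
python3 - <<'E'
from pc import *
show();print(logq()['qpos'].round(2))
w=snap('wrist','w17.png');t=snap('top','t17.png'); s=snap('side','s17.png')
np.savez('sh17.npz',Ww=cloud(w),Wt=cloud(t),Ws=cloud(s))
for n,p in(('w',w),('t',t),('s',s)):
    W=cloud(p); 
    m=(np.hypot(W[...,0]-440,W[...,1]-20)<60)&(W[...,2]>76)&(W[...,2]<95)
    P=W[m]; print(n,len(P), P.mean(0).round(1) if len(P) else '', cv2.minEnclosingCircle(P[:,:2].astype(np.float32)) if len(P) else '')
E
```

```text
t: 31.85
ee_pos: [529.1, 25.1, 408.8]
orientation: [2.491, 1.781, -0.54]
ft_force: [0.3, 0.5, 0.1]
width: 87.8
t: 32.35
ee_pos: [428.0, 9.0, 400.1]
orientation: [-2.223, -2.22, 0.0]
ft_force: [-0.4, 0.9, 0.2]
width: 88.0
TCP [428.    9.  400.1] grasp [427.9   9.  237.1] b [ 0.001 -0.     1.   ] y [ 1.    -0.001 -0.001]
[-0.01  0.14  2.05  0.    0.96 -0.01]
w 1174 [450.4  25.4  85.1] ((450.29632568359375, 24.50608253479004), 20.032024383544922)
t 0  
s 208 [452.   28.4  84.6] ((451.2435302734375, 24.681325912475586), 21.3873348236084)
```

View pics/w17.png

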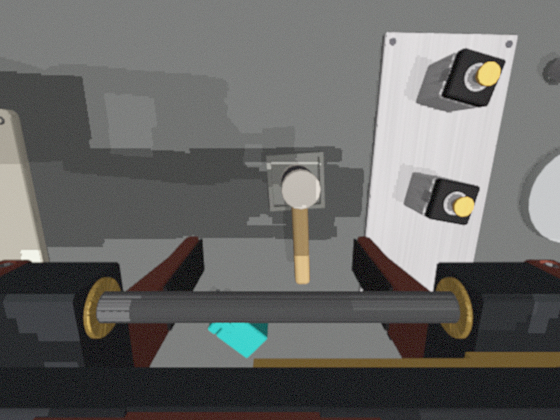

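View pics/s17.png

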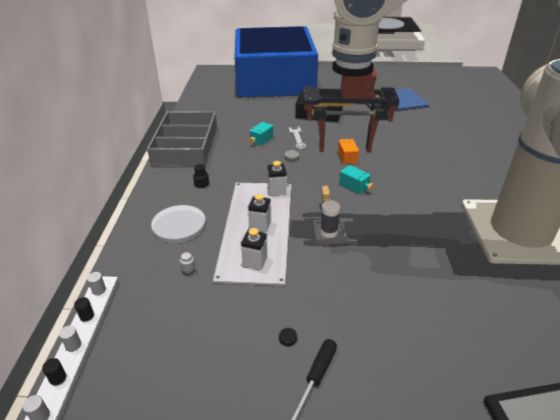

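```bash
python3 - <<'E'
from pc import *
w=snap('wrist')
W=cloud(w); hsv=cv2.cvtColor(w['image'],cv2.COLOR_RGB2HSV)
m=(hsv[...,1]>120)&(hsv[...,0]>10)&(hsv[...,0]<35)&(W[...,2]>90)&(W[...,2]<105)
n,l,st,ce=cv2.connectedComponentsWithStats(m.astype(np.uint8))
for i in range(1,n):
    if st[i,4]>40: P=W[l==i]; print(ce[i].round(),st[i,4],P.mean(0).round(1),P.std(0).round(1))
# lid tilt check & tray
m=(abs(W[...,2]-14)<2.5)&(np.hypot(W[...,0]-450,W[...,1]-25)<60)
P=W[m]; print(len(P),cv2.minAreaRect(P[:,:2].astype(np.float32)))
E
python3 -m handwheel '[{"gripper":0,"tx":0.0039,"ty":0.0056,"tz":0.0468,"rx":0,"ry":0,"rz":0},{"gripper":0,"tx":0.0039,"ty":0.0056,"tz":0.0468,"rx":0,"ry":0,"rz":0},{"gripper":0,"tx":0.0039,"ty":0.0056,"tz":0.0468,"rx":0,"ry":0,"rz":0},{"gripper":0,"tx":0.0039,"ty":0.0056,"tz":0.0468,"rx":0,"ry":0,"rz":0},{"gripper":0,"tx":0,"ty":0,"tz":0,"rx":0,"ry":0,"rz":0},{"gripper":0,"tx":0,"ty":0,"tz":0,"rx":0,"ry":0,"rz":0}]'
python3 -c "
from mv import *
show()"
```

```text
[482.  74.] 327 [613.8 130.9  97.1] [5.5 4.9 0.9]
[457. 206.] 201 [611.1  10.1  96.1] [5.4 5.3 0.8]
800 ((449.8880920410156, 22.034149169921875), (70.1227798461914, 70.09341430664062), 3.7625036239624023)
t: 33.3
ee_pos: [453.8, 25.4, 214.2]
orientation: [2.22, 2.221, 0.003]
ft_force: [0.2, 0.7, 0.3]
width: 87.7
TCP [453.8  25.4 214.2] grasp [454.2  25.4  51.2] b [-0.002 -0.     1.   ] y [1.    0.001 0.002]
```

```bash
python3 -m handwheel '[{"gripper":0,"tx":-0.0006,"ty":-0.0036,"tz":0.001,"rx":0,"ry":0,"rz":0},{"gripper":0,"tx":0,"ty":0,"tz":0,"rx":0,"ry":0,"rz":0},{"gripper":1,"tx":0,"ty":0,"tz":0,"rx":0,"ry":0,"rz":0},{"gripper":1,"tx":0,"ty":0,"tz":0,"rx":0,"ry":0,"rz":0},{"gripper":1,"tx":0,"ty":0,"tz":0,"rx":0,"ry":0,"rz":0},{"gripper":1,"tx":0,"ty":0,"tz":0,"rx":0,"ry":0,"rz":0},{"gripper":1,"tx":0,"ty":0,"tz":0,"rx":0,"ry":0,"rz":0},{"gripper":1,"tx":0,"ty":0,"tz":0,"rx":0,"ry":0,"rz":0}]'
python3 -m handwheel '[{"gripper":1,"tx":0,"ty":0,"tz":0,"rx":0,"ry":0,"rz":0},{"gripper":1,"tx":0,"ty":0,"tz":0,"rx":0,"ry":0,"rz":0}]'
python3 - <<'E'
from mv import *
show()
w=snap('wrist','w18.png')
E
```

```text
t: 34.3
ee_pos: [449.7, 24.6, 212.5]
orientation: [2.219, 2.221, 0.004]
ft_force: [1.0, 0.6, -0.7]
width: 39.6
t: 34.55
ee_pos: [449.5, 24.6, 212.5]
orientation: [2.22, 2.221, 0.003]
ft_force: [1.8, 0.1, 0.3]
width: 39.7
TCP [449.5  24.6 212.5] grasp [450.   24.7  49.5] b [-0.002 -0.     1.   ] y [1.    0.001 0.002]
```

View pics/w18.png

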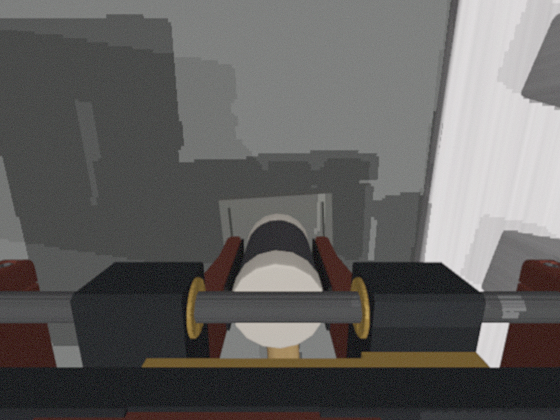

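```bash
python3 -m handwheel '[{"gripper":1,"tx":0,"ty":0,"tz":-0.03,"rx":0,"ry":0,"rz":0},{"gripper":1,"tx":0,"ty":0,"tz":-0.05,"rx":0,"ry":0,"rz":0},{"gripper":1,"tx":0,"ty":0,"tz":-0.05,"rx":0,"ry":0,"rz":0},{"gripper":1,"tx":0,"ty":0,"tz":0,"rx":0,"ry":0,"rz":0},{"gripper":1,"tx":0,"ty":0,"tz":0,"rx":0,"ry":0,"rz":0}]'
python3 - <<'E'
from mv import *
show()
def pins(n):
    w=snap(n); W=cloud(w); hsv=cv2.cvtColor(w['image'],cv2.COLOR_RGB2HSV)
    m=(hsv[...,1]>110)&(hsv[...,0]>10)&(hsv[...,0]<35)&(W[...,2]>82)&(W[...,2]<105)
    k,l,st,ce=cv2.connectedComponentsWithStats(m.astype(np.uint8))
    for i in range(1,k):
        if st[i,4]>8: P=W[l==i]; print(n,ce[i].round(),st[i,4],P.mean(0).round(1),P.std(0).round(1))
pins('wrist');pins('side');pins('top')
s=snap('side','s19.png')
E
```

```text
t: 35.22
ee_pos: [448.1, 24.5, 341.3]
orientation: [-2.221, -2.222, 0.0]
ft_force: [0.4, 0.4, -3.3]
width: 39.8
TCP [448.1  24.5 341.3] grasp [448.1  24.6 178.3] b [ 0. -0.  1.] y [ 1.     0.001 -0.   ]
wrist [512.  80.] 708 [613.4 131.   97.1] [5.1 5.  1. ]
wrist [479. 241.] 466 [610.8  10.5  96.1] [5.1 5.  0.9]
side [276. 163.] 36 [ 577.  -132.    96.7] [5.3 5.7 2.9]
side [258. 197.] 34 [612.2  12.2  96.4] [4.7 4.6 1.5]
side [253. 231.] 59 [614.1 132.3  97.5] [5.  5.3 1.4]
top [229. 192.] 36 [615.6 129.2  95.3] [5.5 4.4 3.2]
top [272. 193.] 36 [612.9   7.5  94.5] [5.  4.7 2.2]
top [324. 205.] 37 [ 578.8 -135.1   94.8] [4.7 4.9 2.5]
```

View pics/s19.png

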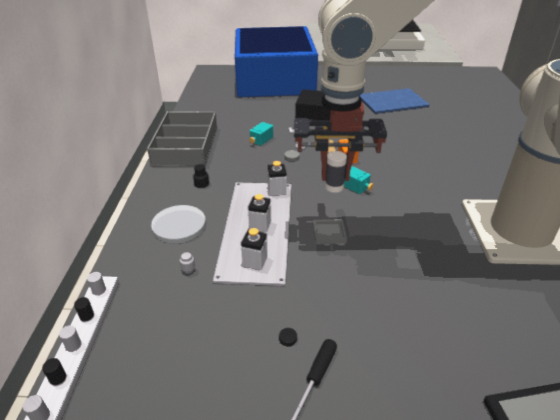

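```bash
python3 -m handwheel '[{"gripper":1,"tx":0.0265,"ty":0.0415,"tz":0,"rx":0,"ry":0,"rz":0},{"gripper":1,"tx":0.0265,"ty":0.0415,"tz":0,"rx":0,"ry":0,"rz":0},{"gripper":1,"tx":0.0265,"ty":0.0415,"tz":0,"rx":0,"ry":0,"rz":0},{"gripper":1,"tx":0.0265,"ty":0.0415,"tz":0,"rx":0,"ry":0,"rz":0},{"gripper":1,"tx":0,"ty":0,"tz":0.025,"rx":0,"ry":0,"rz":0},{"gripper":1,"tx":0,"ty":0,"tz":0,"rx":0,"ry":0,"rz":0},{"gripper":1,"tx":0,"ty":0,"tz":0,"rx":0,"ry":0,"rz":0}]'
python3 - <<'E'
from mv import *
show()
s=snap('side');cv2.imwrite('pics/s20.png',cv2.resize(s['image'][130:290,180:360],None,fx=4,fy=4)[:,:,::-1])
E
```

```text
t: 36.3
ee_pos: [614.7, 130.4, 317.2]
orientation: [2.221, 2.222, -0.0]
ft_force: [-0.2, 0.0, -2.3]
width: 40.0
TCP [614.7 130.4 317.2] grasp [614.7 130.4 154.2] b [-0.  0.  1.] y [1. 0. 0.]
```

View pics/s20.png

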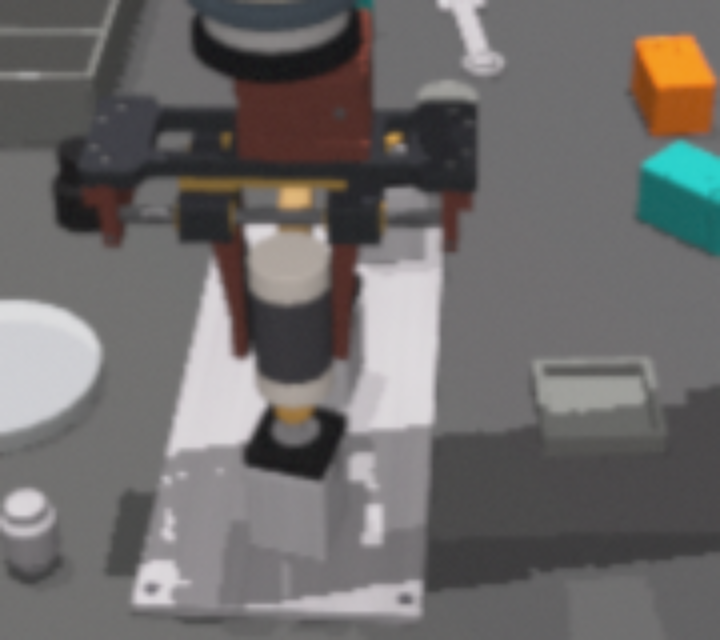

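```bash
python3 -m handwheel '[{"gripper":1,"tx":0,"ty":0,"tz":0.007,"rx":0,"ry":0,"rz":0},{"gripper":1,"tx":0,"ty":0,"tz":0.005,"rx":0,"ry":0,"rz":0},{"gripper":1,"tx":0,"ty":0,"tz":0.003,"rx":0,"ry":0,"rz":0},{"gripper":1,"tx":0,"ty":0,"tz":0,"rx":0,"ry":0,"rz":0}]'
python3 -m handwheel '[{"gripper":1,"tx":0,"ty":0,"tz":0.003,"rx":0,"ry":0,"rz":0},{"gripper":1,"tx":0,"ty":0,"tz":0.003,"rx":0,"ry":0,"rz":0},{"gripper":1,"tx":0,"ty":0,"tz":0,"rx":0,"ry":0,"rz":0}]'
```

```text
t: 36.85
ee_pos: [615.0, 130.6, 302.9]
orientation: [2.22, 2.221, 0.002]
ft_force: [-2.0, -1.4, 0.5]
width: 40.0
t: 37.22
ee_pos: [615.1, 130.6, 297.0]
orientation: [2.22, 2.221, 0.002]
ft_force: [-2.5, -1.5, 3.5]
width: 39.7
```

```bash
python3 -m handwheel '[{"gripper":1,"tx":0,"ty":0,"tz":0.002,"rx":0,"ry":0,"rz":0},{"gripper":1,"tx":0,"ty":0,"tz":0.002,"rx":0,"ry":0,"rz":0},{"gripper":1,"tx":0,"ty":0,"tz":0,"rx":0,"ry":0,"rz":0}]'
python3 -m handwheel '[{"gripper":1,"tx":0,"ty":0,"tz":0.001,"rx":0,"ry":0,"rz":0},{"gripper":1,"tx":0,"ty":0,"tz":0,"rx":0,"ry":0,"rz":0}]'
python3 -m handwheel '[{"gripper":1,"tx":0,"ty":0,"tz":0.001,"rx":0,"ry":0,"rz":0},{"gripper":1,"tx":0,"ty":0,"tz":0,"rx":0,"ry":0,"rz":0}]'
python3 -m handwheel '[{"gripper":1,"tx":0,"ty":0,"tz":0.001,"rx":0,"ry":0,"rz":0},{"gripper":1,"tx":0,"ty":0,"tz":0,"rx":0,"ry":0,"rz":0}]'
```

```text
t: 37.6
ee_pos: [615.1, 130.6, 293.1]
orientation: [2.22, 2.221, 0.002]
ft_force: [-3.8, -1.4, 4.7]
width: 39.8
t: 37.85
ee_pos: [615.1, 130.6, 292.4]
orientation: [2.22, 2.221, 0.002]
ft_force: [-4.4, -1.7, 7.5]
width: 39.4
t: 38.1
ee_pos: [615.2, 130.7, 292.2]
orientation: [2.22, 2.221, 0.003]
ft_force: [-5.7, -2.7, 11.7]
width: 39.9
t: 38.35
ee_pos: [615.3, 130.6, 292.0]
orientation: [2.22, 2.221, 0.003]
ft_force: [-7.6, -2.9, 19.3]
width: 39.5
```

```bash
python3 -m handwheel '[{"gripper":1,"tx":0,"ty":0,"tz":-0.01,"rx":0,"ry":0,"rz":0},{"gripper":1,"tx":0,"ty":0,"tz":-0.025,"rx":0,"ry":0,"rz":0},{"gripper":1,"tx":-0.04,"ty":-0.001,"tz":0,"rx":0,"ry":0,"rz":0},{"gripper":1,"tx":-0.04,"ty":-0.001,"tz":0,"rx":0,"ry":0,"rz":0},{"gripper":1,"tx":-0.04,"ty":-0.001,"tz":0,"rx":0,"ry":0,"rz":0},{"gripper":1,"tx":0,"ty":0,"tz":0,"rx":0,"ry":0,"rz":0},{"gripper":1,"tx":0,"ty":0,"tz":0,"rx":0,"ry":0,"rz":0}]'
python3 - <<'E'
from mv import *
show()
s=snap('side');cv2.imwrite('pics/s21.png',cv2.resize(s['image'][130:290,180:360],None,fx=4,fy=4)[:,:,::-1])
w=s; W=cloud(w); hsv=cv2.cvtColor(w['image'],cv2.COLOR_RGB2HSV)
m=(hsv[...,1]>110)&(hsv[...,0]>10)&(hsv[...,0]<35)&(W[...,2]>75)&(W[...,2]<105)
k,l,st,ce=cv2.connectedComponentsWithStats(m.astype(np.uint8))
for i in range(1,k):
        if st[i,4]>8: P=W[l==i]; print(ce[i].round(),st[i,4],P.mean(0).round(1),P.std(0).round(1))
E
```

```text
t: 39.22
ee_pos: [612.2, 10.9, 324.5]
orientation: [2.221, 2.221, 0.003]
ft_force: [-0.5, 0.0, -3.3]
width: 39.9
TCP [612.2  10.9 324.5] grasp [612.6  11.  161.5] b [-0.002 -0.001  1.   ] y [ 1.    -0.     0.002]
[276. 163.] 35 [ 577.2 -132.8   96.2] [5.4 5.5 2.9]
[258. 197.] 36 [612.   12.1  96. ] [5.1 5.3 3.5]
[253. 235.] 62 [614.9 129.9  85. ] [5.1 6.7 1.8]
```

View pics/s21.png

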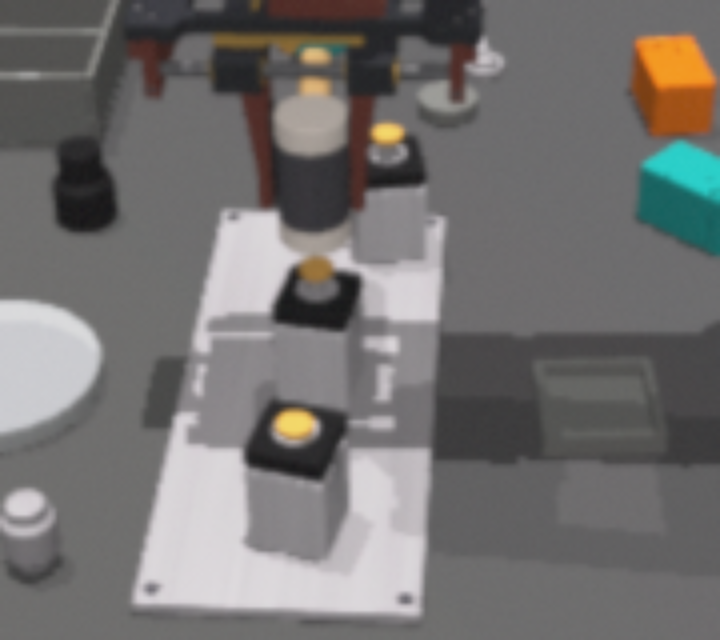

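```bash
python3 -m handwheel '[{"gripper":1,"tx":0,"ty":0,"tz":0.015,"rx":0,"ry":0,"rz":0},{"gripper":1,"tx":0,"ty":0,"tz":0.005,"rx":0,"ry":0,"rz":0},{"gripper":1,"tx":0,"ty":0,"tz":0.004,"rx":0,"ry":0,"rz":0},{"gripper":1,"tx":0,"ty":0,"tz":0.003,"rx":0,"ry":0,"rz":0},{"gripper":1,"tx":0,"ty":0,"tz":0.003,"rx":0,"ry":0,"rz":0},{"gripper":1,"tx":0,"ty":0,"tz":0.002,"rx":0,"ry":0,"rz":0},{"gripper":1,"tx":0,"ty":0,"tz":0,"rx":0,"ry":0,"rz":0}]'
python3 -m handwheel '[{"gripper":1,"tx":0,"ty":0,"tz":0.001,"rx":0,"ry":0,"rz":0},{"gripper":1,"tx":0,"ty":0,"tz":0.001,"rx":0,"ry":0,"rz":0},{"gripper":1,"tx":0,"ty":0,"tz":0,"rx":0,"ry":0,"rz":0}]'
python3 -m handwheel '[{"gripper":1,"tx":0,"ty":0,"tz":0.001,"rx":0,"ry":0,"rz":0},{"gripper":1,"tx":0,"ty":0,"tz":0,"rx":0,"ry":0,"rz":0}]'
```

```text
t: 40.15
ee_pos: [612.1, 11.1, 293.2]
orientation: [2.22, 2.222, 0.002]
ft_force: [-3.9, 1.9, 4.6]
width: 39.6
t: 40.52
ee_pos: [612.2, 11.1, 292.3]
orientation: [2.22, 2.222, 0.003]
ft_force: [-6.1, 1.5, 13.6]
width: 40.0
t: 40.78
ee_pos: [612.4, 11.1, 292.2]
orientation: [2.22, 2.221, 0.004]
ft_force: [-7.9, 2.3, 20.4]
width: 40.0
```

```bash
python3 -m handwheel '[{"gripper":1,"tx":0,"ty":0,"tz":-0.01,"rx":0,"ry":0,"rz":0},{"gripper":1,"tx":0,"ty":0,"tz":-0.025,"rx":0,"ry":0,"rz":0},{"gripper":1,"tx":-0.0363,"ty":-0.0086,"tz":0,"rx":0,"ry":0,"rz":0},{"gripper":1,"tx":-0.0363,"ty":-0.0086,"tz":0,"rx":0,"ry":0,"rz":0},{"gripper":1,"tx":-0.0363,"ty":-0.0086,"tz":0,"rx":0,"ry":0,"rz":0},{"gripper":1,"tx":-0.0363,"ty":-0.0086,"tz":0,"rx":0,"ry":0,"rz":0},{"gripper":1,"tx":0,"ty":0,"tz":0,"rx":0,"ry":0,"rz":0},{"gripper":1,"tx":0,"ty":0,"tz":0,"rx":0,"ry":0,"rz":0}]'
python3 - <<'E'
from mv import *
show()
s=snap('side');cv2.imwrite('pics/s22.png',cv2.resize(s['image'][110:270,180:360],None,fx=4,fy=4)[:,:,::-1])
w=s; W=cloud(w); hsv=cv2.cvtColor(w['image'],cv2.COLOR_RGB2HSV)
m=(hsv[...,1]>110)&(hsv[...,0]>10)&(hsv[...,0]<35)&(W[...,2]>75)&(W[...,2]<105)
k,l,st,ce=cv2.connectedComponentsWithStats(m.astype(np.uint8))
for i in range(1,k):
        if st[i,4]>8: P=W[l==i]; print(ce[i].round(),st[i,4],P.mean(0).round(1),P.std(0).round(1))
E
```

```text
t: 41.78
ee_pos: [577.9, -134.4, 324.5]
orientation: [2.221, 2.221, 0.003]
ft_force: [-0.6, 0.5, -4.1]
width: 39.8
TCP [ 577.9 -134.4  324.5] grasp [ 578.3 -134.4  161.5] b [-0.002 -0.     1.   ] y [1.    0.    0.002]
[276. 163.] 29 [ 577.2 -130.9   96.6] [5.  5.3 3. ]
[259. 200.] 45 [611.6   9.6  85.2] [5.4 6.5 1.9]
[253. 235.] 61 [615.1 129.8  84.9] [5.1 6.6 1.7]
```

View pics/s22.png

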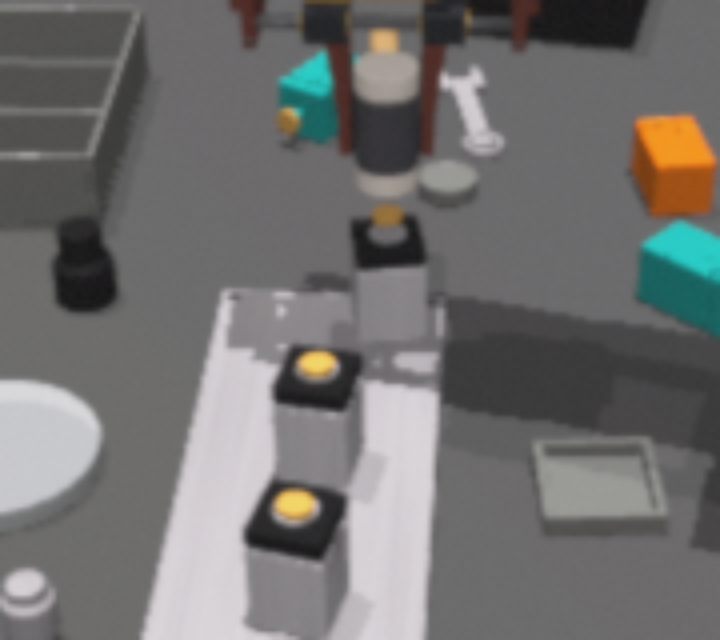

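```bash
python3 -m handwheel '[{"gripper":1,"tx":0,"ty":0,"tz":0.015,"rx":0,"ry":0,"rz":0},{"gripper":1,"tx":0,"ty":0,"tz":0.005,"rx":0,"ry":0,"rz":0},{"gripper":1,"tx":0,"ty":0,"tz":0.004,"rx":0,"ry":0,"rz":0},{"gripper":1,"tx":0,"ty":0,"tz":0.003,"rx":0,"ry":0,"rz":0},{"gripper":1,"tx":0,"ty":0,"tz":0.003,"rx":0,"ry":0,"rz":0},{"gripper":1,"tx":0,"ty":0,"tz":0.002,"rx":0,"ry":0,"rz":0},{"gripper":1,"tx":0,"ty":0,"tz":0,"rx":0,"ry":0,"rz":0}]'
python3 -m handwheel '[{"gripper":1,"tx":0,"ty":0,"tz":0.001,"rx":0,"ry":0,"rz":0},{"gripper":1,"tx":0,"ty":0,"tz":0.001,"rx":0,"ry":0,"rz":0},{"gripper":1,"tx":0,"ty":0,"tz":0,"rx":0,"ry":0,"rz":0}]'
python3 -m handwheel '[{"gripper":1,"tx":0,"ty":0,"tz":0.001,"rx":0,"ry":0,"rz":0},{"gripper":1,"tx":0,"ty":0,"tz":0,"rx":0,"ry":0,"rz":0}]'
```

```text
t: 42.7
ee_pos: [577.7, -134.1, 292.9]
orientation: [2.221, 2.222, 0.002]
ft_force: [-2.7, 1.8, 3.9]
width: 39.7
t: 43.08
ee_pos: [577.8, -134.1, 292.2]
orientation: [2.22, 2.222, 0.003]
ft_force: [-6.9, 2.4, 16.3]
width: 40.0
t: 43.32
ee_pos: [577.9, -134.1, 292.0]
orientation: [2.22, 2.221, 0.003]
ft_force: [-8.7, 4.5, 22.7]
width: 39.6
```

```bash
python3 -m handwheel '[{"gripper":1,"tx":0,"ty":0,"tz":-0.01,"rx":0,"ry":0,"rz":0},{"gripper":1,"tx":0,"ty":0,"tz":-0.04,"rx":0,"ry":0,"rz":0},{"gripper":1,"tx":0.0397,"ty":-0.032,"tz":0,"rx":0,"ry":0,"rz":0},{"gripper":1,"tx":0.0397,"ty":-0.032,"tz":0,"rx":0,"ry":0,"rz":0},{"gripper":1,"tx":0.0397,"ty":-0.032,"tz":0,"rx":0,"ry":0,"rz":0},{"gripper":1,"tx":0.0397,"ty":-0.032,"tz":0,"rx":0,"ry":0,"rz":0},{"gripper":1,"tx":0,"ty":0,"tz":0,"rx":0,"ry":0,"rz":0},{"gripper":1,"tx":0,"ty":0,"tz":0,"rx":0,"ry":0,"rz":0}]'
python3 - <<'E'
from mv import *
show()
s=snap('side');cv2.imwrite('pics/s23.png',cv2.resize(s['image'][110:270,180:360],None,fx=4,fy=4)[:,:,::-1])
w=s; W=cloud(w); hsv=cv2.cvtColor(w['image'],cv2.COLOR_RGB2HSV)
m=(hsv[...,1]>110)&(hsv[...,0]>10)&(hsv[...,0]<35)&(W[...,2]>75)&(W[...,2]<105)
k,l,st,ce=cv2.connectedComponentsWithStats(m.astype(np.uint8))
for i in range(1,k):
        if st[i,4]>8: P=W[l==i]; print(ce[i].round(),st[i,4],P.mean(0).round(1),P.std(0).round(1))
E
```

```text
t: 44.32
ee_pos: [450.4, 24.2, 339.8]
orientation: [2.218, 2.221, 0.004]
ft_force: [0.1, -0.3, -4.0]
width: 39.8
TCP [450.4  24.2 339.8] grasp [451.   24.2 176.8] b [-0.004 -0.     1.   ] y [1.    0.001 0.004]
[276. 167.] 34 [ 577.1 -132.4   85.8] [5.3 6.1 2.1]
[259. 200.] 44 [612.    9.7  85.3] [5.2 6.4 2.1]
[253. 235.] 62 [615.  129.7  84.9] [5.1 7.1 1.9]
```

View pics/s23.png

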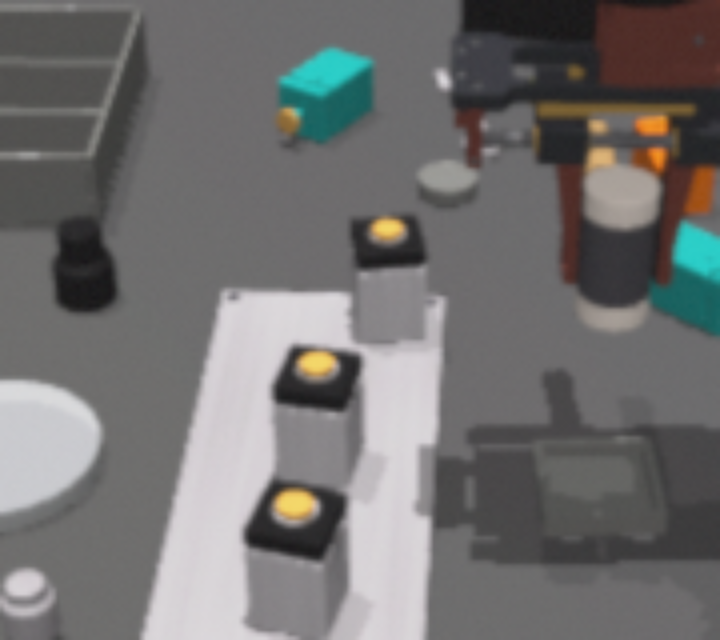

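```bash
python3 -m handwheel '[{"gripper":1,"tx":-0.001,"ty":-0.0007,"tz":0.045,"rx":0,"ry":0,"rz":0},{"gripper":1,"tx":0,"ty":0,"tz":0.045,"rx":0,"ry":0,"rz":0},{"gripper":1,"tx":0,"ty":0,"tz":0.025,"rx":0,"ry":0,"rz":0},{"gripper":1,"tx":0,"ty":0,"tz":0.008,"rx":0,"ry":0,"rz":0},{"gripper":1,"tx":0,"ty":0,"tz":0,"rx":0,"ry":0,"rz":0},{"gripper":1,"tx":0,"ty":0,"tz":0,"rx":0,"ry":0,"rz":0}]'
python3 -m handwheel '[{"gripper":1,"tx":0,"ty":0,"tz":0.002,"rx":0,"ry":0,"rz":0},{"gripper":1,"tx":0,"ty":0,"tz":0,"rx":0,"ry":0,"rz":0}]'
python3 -m handwheel '[{"gripper":1,"tx":0,"ty":0,"tz":0.001,"rx":0,"ry":0,"rz":0},{"gripper":1,"tx":0,"ty":0,"tz":0,"rx":0,"ry":0,"rz":0}]'
```

```text
t: 45.12
ee_pos: [450.0, 23.0, 217.4]
orientation: [2.219, 2.22, 0.005]
ft_force: [-0.5, -0.8, -2.9]
width: 39.2
t: 45.38
ee_pos: [449.4, 23.3, 214.9]
orientation: [2.219, 2.221, 0.004]
ft_force: [-0.1, 0.4, -3.3]
width: 39.5
t: 45.62
ee_pos: [449.2, 23.2, 213.5]
orientation: [2.22, 2.221, 0.003]
ft_force: [0.1, 0.3, -3.6]
width: 39.7
```

```bash
python3 -m handwheel '[{"gripper":1,"tx":0,"ty":0,"tz":0.001,"rx":0,"ry":0,"rz":0},{"gripper":1,"tx":0,"ty":0,"tz":0,"rx":0,"ry":0,"rz":0}]'
python3 -m handwheel '[{"gripper":1,"tx":0,"ty":0,"tz":0.001,"rx":0,"ry":0,"rz":0},{"gripper":1,"tx":0,"ty":0,"tz":0,"rx":0,"ry":0,"rz":0}]'
```

```text
t: 45.88
ee_pos: [449.3, 23.2, 212.5]
orientation: [2.22, 2.221, 0.003]
ft_force: [0.2, 0.5, -1.9]
width: 39.6
t: 46.12
ee_pos: [449.3, 23.2, 212.4]
orientation: [2.22, 2.221, 0.003]
ft_force: [-3.0, 0.8, 15.0]
width: 40.0
```

Mallet is seated on the tray floor; release and rise.

```bash
python3 -m handwheel '[{"gripper":1,"tx":0,"ty":0,"tz":-0.001,"rx":0,"ry":0,"rz":0},{"gripper":0,"tx":0,"ty":0,"tz":0,"rx":0,"ry":0,"rz":0},{"gripper":0,"tx":0,"ty":0,"tz":0,"rx":0,"ry":0,"rz":0},{"gripper":0,"tx":0,"ty":0,"tz":0,"rx":0,"ry":0,"rz":0},{"gripper":0,"tx":0,"ty":0,"tz":0,"rx":0,"ry":0,"rz":0},{"gripper":0,"tx":0,"ty":0,"tz":-0.03,"rx":0,"ry":0,"rz":0},{"gripper":0,"tx":0,"ty":0,"tz":-0.05,"rx":0,"ry":0,"rz":0},{"gripper":0,"tx":0,"ty":0,"tz":-0.05,"rx":0,"ry":0,"rz":0}]'
python3 -m handwheel '[{"gripper":0,"tx":0,"ty":0,"tz":-0.05,"rx":0,"ry":0,"rz":0},{"gripper":0,"tx":-0.03,"ty":-0.01,"tz":-0.02,"rx":0,"ry":0,"rz":0},{"gripper":0,"tx":0,"ty":0,"tz":0,"rx":0,"ry":0,"rz":0},{"gripper":0,"tx":0,"ty":0,"tz":0,"rx":0,"ry":0,"rz":0}]'
python3 - <<'E'
from mv import *
show()
w=snap('wrist','w24.png');s=snap('side','s24.png')
W=cloud(w); m=(np.hypot(W[...,0]-450,W[...,1]-24)<50)&(W[...,2]>76)&(W[...,2]<95); P=W[m]
print(P.mean(0),cv2.minEnclosingCircle(P[:,:2].astype(np.float32)))
m=(abs(W[...,2]-14)<2.5)&(np.hypot(W[...,0]-450,W[...,1]-25)<60); print(cv2.minAreaRect(W[m][:,:2].astype(np.float32)))
W=cloud(s); hsv=cv2.cvtColor(s['image'],cv2.COLOR_RGB2HSV)
m=(hsv[...,1]>110)&(hsv[...,0]>10)&(hsv[...,0]<35)&(W[...,2]>75)&(W[...,2]<105)
k,l,st,ce=cv2.connectedComponentsWithStats(m.astype(np.uint8))
for i in range(1,k):
        if st[i,4]>8: P=W[l==i]; print(ce[i].round(),st[i,4],P.mean(0).round(1))
E
```

```text
t: 47.12
ee_pos: [448.8, 23.2, 343.6]
orientation: [2.22, 2.222, 0.001]
ft_force: [1.1, 0.6, -0.0]
width: 87.8
t: 47.62
ee_pos: [438.7, -6.7, 411.7]
orientation: [2.222, 2.221, 0.002]
ft_force: [0.2, -0.8, 0.1]
width: 87.7
TCP [438.7  -6.7 411.7] grasp [438.8  -6.6 248.7] b [-0.001 -0.001  1.   ] y [ 1.    -0.     0.001]
[448.969491    23.73978222  85.14680921] ((448.949462890625, 23.104719161987305), 19.899816513061523)
((449.8277893066406, 22.026287078857422), (69.9975357055664, 70.02105712890625), 3.8266096115112305)
[276. 167.] 35 [ 577.2 -133.9   85. ]
[264. 202.] 47 [600.3  17.8  85.6]
[253. 235.] 62 [615.  130.   84.9]
```

View pics/s24.png

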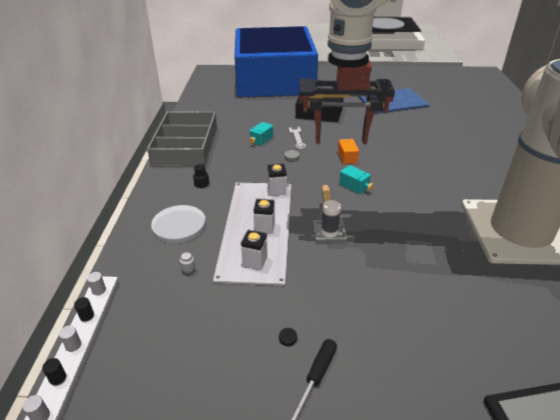

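View pics/w24.png

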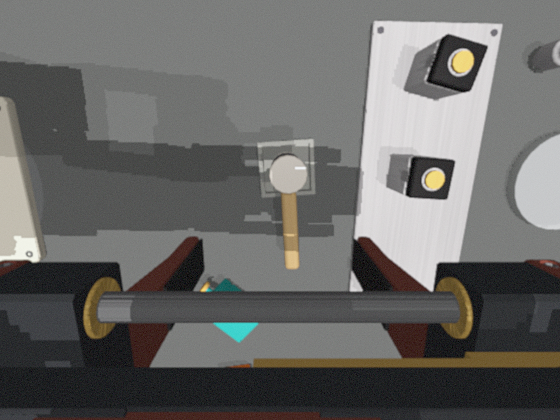

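```bash
python3 -m handwheel '[{"gripper":0,"tx":0,"ty":0,"tz":0,"rx":0,"ry":0,"rz":0},{"gripper":0,"tx":0,"ty":0,"tz":0,"rx":0,"ry":0,"rz":0},{"gripper":0,"tx":0,"ty":0,"tz":0,"rx":0,"ry":0,"rz":0},{"gripper":0,"tx":0,"ty":0,"tz":0,"rx":0,"ry":0,"rz":0},{"gripper":0,"tx":0,"ty":0,"tz":0,"rx":0,"ry":0,"rz":0},{"gripper":0,"tx":0,"ty":0,"tz":0,"rx":0,"ry":0,"rz":0},{"gripper":0,"tx":0,"ty":0,"tz":0,"rx":0,"ry":0,"rz":0},{"gripper":0,"tx":0,"ty":0,"tz":0,"rx":0,"ry":0,"rz":0}]'
python3 - <<'E'
from mv import *
s=snap('side');w=snap('wrist');
cv2.imwrite('pics/s25.png',cv2.resize(s['image'][130:290,180:360],None,fx=4,fy=4)[:,:,::-1])
for n,p in(('s',s),('w',w)):
    W=cloud(p); hsv=cv2.cvtColor(p['image'],cv2.COLOR_RGB2HSV)
    m=(hsv[...,1]>110)&(hsv[...,0]>10)&(hsv[...,0]<35)&(W[...,2]>75)&(W[...,2]<105)
    k,l,st,ce=cv2.connectedComponentsWithStats(m.astype(np.uint8))
    for i in range(1,k):
        if st[i,4]>8:
            P=W[l==i]; c=P.mean(0)
            d=np.hypot(W[...,0]-c[0],W[...,1]-c[1]); L=W[(d>13)&(d<24)&(W[...,2]>70)&(W[...,2]<90)&(hsv[...,2]<90)]
            nv=np.linalg.svd(L-L.mean(0),full_matrices=False)[2][2] if len(L)>20 else None
            print(n,ce[i].round(),st[i,4],c.round(1),'lid',len(L),L.mean(0).round(1) if len(L) else '', 'tilt',np.degrees(np.arccos(abs(nv[2]))).round(1) if nv is not None else '')
E
```

```text
t: 48.72
ee_pos: [438.9, -6.9, 412.4]
orientation: [2.22, 2.221, 0.003]
ft_force: [-0.4, -0.2, -0.2]
width: 87.6
s [276. 167.] 33 [ 577.4 -133.    85.4] lid 113 [ 576.9 -125.7   79.5] tilt 6.7
s [263. 202.] 48 [601.   17.1  85.2] lid 126 [599.9  27.   80.1] tilt 7.0
s [253. 235.] 63 [614.8 130.3  85.2] lid 184 [613.7 137.1  79.9] tilt 4.3
w [461.  61.] 362 [614.6 131.   85. ] lid 1372 [611.8 130.4  79.8] tilt 2.5
w [432. 179.] 252 [600.7  18.2  85.1] lid 998 [598.1  19.4  79.9] tilt 2.2
```

View pics/s25.png

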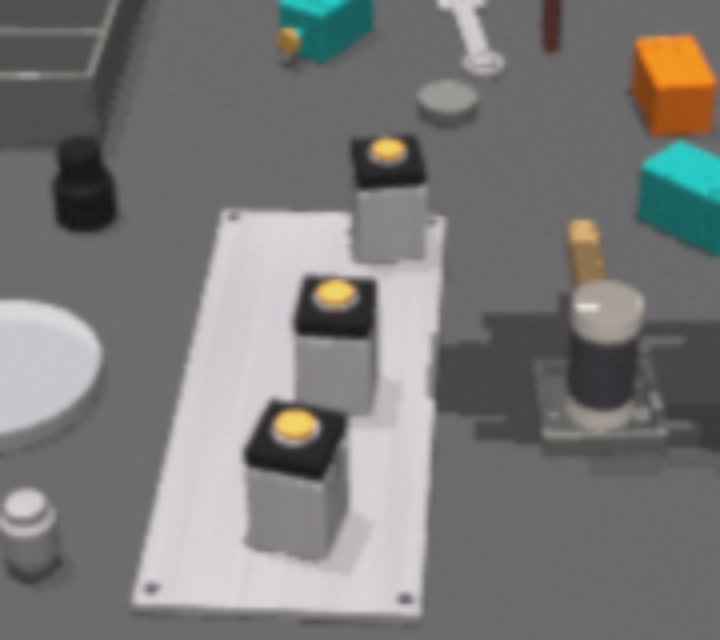

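```bash
python3 -c "
from workcell import ctrl
print(ctrl.close_job())"
```

```text
the job is handed in; nothing more can be done
None
```

I handed the job in at about 49 s of the 210 s allowed. No verdict was reported, so this rests on my own last camera checks.

**What I did:** Three cases were there today. I gripped each one on its sides, turned it 90° and stood it on the plate with its pin still out. I then gripped the mallet by its head, pressed each pin home with its face, and stood the mallet back in its tray.

**Last checks:**
- **Pins:** all three heads are about 85 mm above the bench, which is what fully home should read.
- **Cases:** all three are standing on the plate. The measured lid tilt was 2.2–2.5° for the two the wrist camera could see. The coarser side camera gave 4–7°, which I took as depth noise because lid heights and the picture agree with upright. The case at the plate's −y end was measured only by the side camera, at 6.7°; the limit is 5.7°.
- **Mallet:** standing on its face about 1.5 mm from the tray's centre.
- **Bystanders and the orange and turquoise look-alikes:** none looked moved in the last side picture, though I did not re-measure them.

The middle case was knocked about 14 mm sideways while I was putting the mallet back. It was still upright on the plate with its pin home, and had settled there a second later, so I left it.

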